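# Put the silver objectives away in their colour-coded tray

### The arm

A 7-joint arm with a two-finger parallel gripper is mounted at the origin on the work surface. World frame = base frame: x ahead of the robot, y to its left, z up, the work surface at z = 0. Lengths are in m, angles in degrees, forces in N, time in s.
With the tool pointing down it reaches from about 0.4 to 0.925 m from the base axis. Payload 4.1 kg.
Tool frame: the origin (TCP) lies midway between the tips of the shut fingers; the grasp point (between the pads) lies 19 mm behind it; z points along the fingers, y is the direction in which the jaws open and shut (so a half turn about z gives the same grasp; the last joint's range is limited). The gripper opens to 85 mm and grips with 20 to 120 N. Pads are 22 mm wide; open, the fingers measure 114 mm over their backs; the gripper's body (76 mm by 85 mm) begins 54 mm behind the grasp point. The pads swing forward as they close: fully open they stand 13 mm farther back than shut.
Start: joints at [62.51, 22.827, 2.584, 88.041, -1.071, 69.15, -2.905], TCP at [0.242, -0.603, 0.231] pointing down, gripper open.
Joint ranges: [-161.44, 161.44], [-28.35, 127.94], [-78.24, 83.42], [0, 140.83], [-78.03, 258.03], [13.02, 114.36], [-168.23, 168.23]. Speed limits (degrees/s): [147.25, 147.25, 180, 180, 180, 180, 180].

### API

Orientations are given as [roll, pitch, yaw] about the fixed x, y, z axes, in that order (R = Rz(yaw) Ry(pitch) Rx(roll)).
In Python, from plant import arm gives the robot as it stands.
- The arm moves only by the tool apply_moves, never from a script. Its argument "increments" is a list of rows, each a list of 4 numbers: the shift along the tool's x, y, z in m, then the turn about the tool's z in degrees. A call has 1 to 8 rows; each row shifts and turns the commanded pose from where the row before left it, along the tool's axes as they then stand; what a row does not reach is not made up. A row lasts 1/8 s, in which the tool goes at most 62.5 mm and 10.7 degrees, less where a joint would pass 70% of its speed; a pose out of reach is approached as far as the arm can. A call with a gripper value outside its range is refused whole. "fingers" is the opening, from 0 (shut) to 1 (fully open), set as the call begins (left out, the last holds). The fingers move at their own pace and stop on an object; the grip force is fixed at half the most. Time passes only in rows, so rows that do not move let the fingers close. It gives the time, the measured TCP pose, the force and the opening at its end, in the units of the state.
- arm.get_state(): the state, without advancing time (a new reading comes with each control period).
- arm.get_image(name): name is "scene" or "side" or "wrist"; returns a dict with "pixels" (400x640x3 uint8, red, green, blue), "mtx" (3x3 intrinsics, pixels), "k1" (the pictures are not rectified: a ray, as slopes to the right and down, at radius r is drawn at 1 + k1 r^2 times it, then the intrinsics apply), "origin" and "rotation" of the camera in the world. Camera axes: x right, y up, looking along -z (the intrinsics and any distortion apply to the point x, -y, -z); pixel columns grow to the right and rows downward; lengths in m; the calibration is good to about 2 mm. A picture is of the moment at which its call begins. There is no depth.
- arm.close_job(): hands the job in, once; it reports no verdict.
The state is a dict: "time_s": time; "joints": joint angles; "qd": joint speeds; "joint_torque": joint torques, N m; "eef_pos": TCP position; "eef_rot": TCP orientation; "wrist_force": force on the tool from outside, world axes, zero at the start; "moment": the same for the moment, N m; "opening": finger opening in m.
Only numpy, scipy, OpenCV 4.12 (cv2) and the standard library are available. Lean on these libraries where they do the work, as an engineer would, in place of code of your own. Each camera call takes 0.05 s, during which the arm holds its last target.

### The job

The four silver microscope objectives are scattered over the bench: put them away in the storage tray, each standing upright, lens up, on the floor of the cup that has the colour of its band. The two black objectives belong to the other microscope: leave them where they stand. These are optics, so set each one down without dropping it or knocking any of them over.

Things in the scene. Friction and masses are not known exactly. Their poses are not given: they have to be found in the camera images.
- objective_red: Objective with SILVER barrel and nose; from above, a red ring round the silver nose. Round, stands lens up: foot d 28 mm to 5 mm height, barrel d 38 mm from 5 to 44 mm, red sloping shoulder to 52 mm, nose d 27 mm, total height 70 mm; 0.13 kg. Grip the barrel with the finger ends at least 12 mm above its base (they must clear the cup's rim). Origin: centre of underside, z up.
- objective_yellow: Objective with SILVER barrel and nose; from above, a yellow ring round the silver nose. Round, stands lens up: foot d 28 mm to 5 mm height, barrel d 38 mm from 5 to 44 mm, yellow sloping shoulder to 52 mm, nose d 27 mm, total height 70 mm; 0.13 kg. Grip the barrel with the finger ends at least 12 mm above its base (they must clear the cup's rim). Origin: centre of underside, z up.
- objective_green: Objective with SILVER barrel and nose; from above, a green ring round the silver nose. Round, stands lens up: foot d 28 mm to 5 mm height, barrel d 38 mm from 5 to 44 mm, green sloping shoulder to 52 mm, nose d 27 mm, total height 70 mm; 0.13 kg. Grip the barrel with the finger ends at least 12 mm above its base (they must clear the cup's rim). Origin: centre of underside, z up.
- objective_blue: Objective with SILVER barrel and nose; from above, a blue ring round the silver nose. Round, stands lens up: foot d 28 mm to 5 mm height, barrel d 38 mm from 5 to 44 mm, blue sloping shoulder to 52 mm, nose d 27 mm, total height 70 mm; 0.13 kg. Grip the barrel with the finger ends at least 12 mm above its base (they must clear the cup's rim). Origin: centre of underside, z up.
- black_objective_yellow: Look-alike, not to be moved: same shape and size as the silver objectives (d 38 mm, 70 mm high) but with BLACK barrel and nose, and a yellow band. At the start every objective, silver or black, has at least 30 mm of clear bench round it. Origin: centre of its underside, z up.
- black_objective_blue: Look-alike, not to be moved: same shape and size as the silver objectives (d 38 mm, 70 mm high) but with BLACK barrel and nose, and a blue band. At the start every objective, silver or black, has at least 30 mm of clear bench round it. Origin: centre of its underside, z up.
- cup_red: Fixed round open red plastic cup, 13 mm high, inside d 58 mm at rim and 53 mm at floor, outside d 65 mm. Four cups, 74 mm apart in any order, stand in one fixed white tray 90 x 308 mm, 12 mm high. Origin: centre of its underside, 4 mm above the bench; inner floor (dark pad) 3 mm above the origin, rim 13 mm above it; z up, y along the row of cups.
- cup_yellow: Fixed round open yellow plastic cup, 13 mm high, inside d 58 mm at rim and 53 mm at floor, outside d 65 mm. Four cups, 74 mm apart in any order, stand in one fixed white tray 90 x 308 mm, 12 mm high. Origin: centre of its underside, 4 mm above the bench; inner floor (dark pad) 3 mm above the origin, rim 13 mm above it; z up, y along the row of cups.
- cup_green: Fixed round open green plastic cup, 13 mm high, inside d 58 mm at rim and 53 mm at floor, outside d 65 mm. Four cups, 74 mm apart in any order, stand in one fixed white tray 90 x 308 mm, 12 mm high. Origin: centre of its underside, 4 mm above the bench; inner floor (dark pad) 3 mm above the origin, rim 13 mm above it; z up, y along the row of cups.
- cup_blue: Fixed round open blue plastic cup, 13 mm high, inside d 58 mm at rim and 53 mm at floor, outside d 65 mm. Four cups, 74 mm apart in any order, stand in one fixed white tray 90 x 308 mm, 12 mm high. Origin: centre of its underside, 4 mm above the bench; inner floor (dark pad) 3 mm above the origin, rim 13 mm above it; z up, y along the row of cups.
Not all that is in view belongs to the job. There is more than one size of the cup_green; the one meant has the size given above.

How it is judged:
By the outcome, as a careful person would: the job done as asked, in the order asked, and still so for the second after the job is handed in, with the robot touching nothing.
It also fails if it takes over 112 s, if anything falls off the work surface, if the arm or the gripper's body presses on something with over 40 N, if the wrist force passes 120 N, or if a joint passes its speed limit or range.

## Working session

There is one attempt and no reset: what is moved stays moved. The work goes in short steps, Python scripts to look and compute and a tool call to move; the robot and the scene stay as the last step left them, time stands still between calls to the robot, and variables do not carry over. Pictures are saved under pics/ and viewed, and the job is handed in when it is done.

Besides the shell and the picture viewer there is one more tool, called after "Emit:" by a JSON object that holds its "op" and its "data", one argument or row to a line. apply_moves: Moves the arm, as the interface text tells. Its arguments: {"type":"object","properties":{"increments":{"type":"array"},"fingers":{"type":"number"}},"required":["increments"]}

```bash
ls; mkdir -p pics
python3 - <<'E'
from plant import arm
import cv2
s=arm.get_state(); print(s)
for n in ["scene","side","wrist"]:
    im=arm.get_image(n); cv2.imwrite(f"pics/{n}0.png",im["pixels"][:,:,::-1]); print(n,im["mtx"].tolist(),im["k1"],im["origin"],im["rotation"])
E
```

```text
pics
{'time_s': 0.0, 'joints': array([62.50767772, 22.87285615,  2.58161903, 88.1158927 , -1.07232068,
       69.1485502 , -2.90076062]), 'qd': array([-0.06427136, -0.0412408 , -0.05756811, -0.02971448, -0.14417183,
       -0.03855194, -0.00754994]), 'joint_torque': array([-6.96456536e-04, -4.75128865e+01,  1.36423476e+00, -2.54218501e+01,
        1.14991356e-02,  9.28718364e-03, -2.97755548e-06]), 'eef_pos': array([ 0.24137197, -0.60283139,  0.23024003]), 'eef_rot': array([-1.79887132e+02,  7.54865710e-03,  2.18289935e+01]), 'wrist_force': array([ 0.3522649 ,  0.01931928, -0.90286791]), 'moment': array([ 0.08077825, -0.00115272, -0.00935741]), 'opening': 0.08525693914232345}
scene [[412.5170035650633, 0.0, 323.09398929669067], [0.0, 412.5170035650633, 202.45428732772223], [0.0, 0.0, 1.0]] 0.018272205443625265 [1.24557507 0.50675758 0.84515429] [ 44.86871527   0.20187485 127.6825971 ]
side [[501.37824204725706, 0.0, 327.2523944950949], [0.0, 501.37824204725706, 193.12472935178772], [0.0, 0.0, 1.0]] -0.04053517047494658 [ 0.45748794 -0.79160666  0.76509861] [ 48.28143979   0.20738118 -11.8776812 ]
wrist [[351.01910312328135, 0.0, 321.3859876888574], [0.0, 351.01910312328135, 193.59384753869307], [0.0, 0.0, 1.0]] -0.024131227368873624 [ 0.31406627 -0.57485476  0.37234372] [-18.10017074   0.12266603 -68.18565877]
```

View pics/scene0.png

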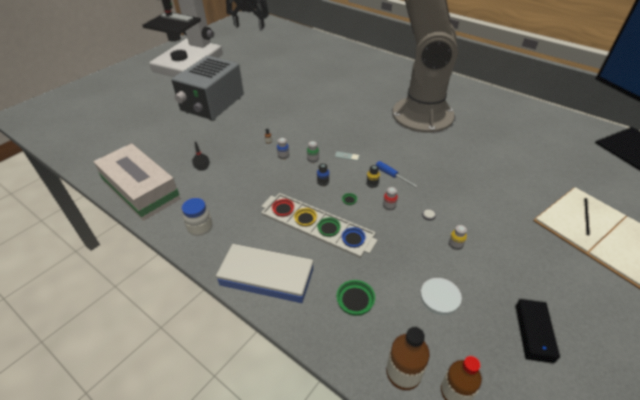

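View pics/side0.png

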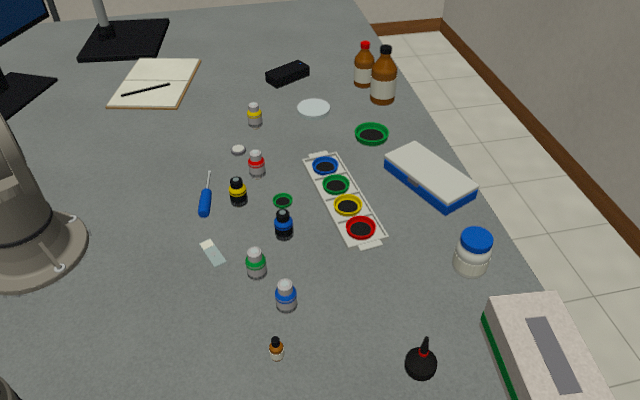

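View pics/wrist0.png

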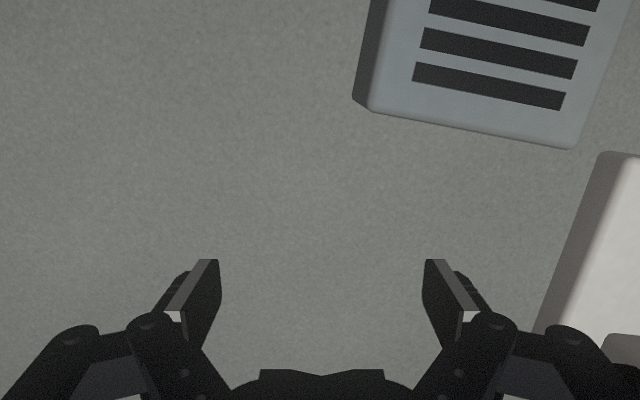

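```bash
cat > h.py <<'E'
import numpy as np, cv2
from scipy.spatial.transform import Rotation as R
def rot(im): return R.from_euler('xyz',im["rotation"],degrees=True).as_matrix()
def ray(im,uv):
    K=im["mtx"]; p=np.array([(uv[0]-K[0,2])/K[0,0],(uv[1]-K[1,2])/K[1,1]])
    q=p.copy()
    for _ in range(30): q=p/(1+im["k1"]*(q@q))
    return rot(im)@np.array([q[0],-q[1],-1.])
def onz(im,uv,z):
    d=ray(im,uv); o=np.array(im["origin"]); return o+d*(z-o[2])/d[2]
def proj(im,P):
    c=rot(im).T@(np.array(P)-im["origin"]); x=c[0]/-c[2]; y=-c[1]/-c[2]; s=1+im["k1"]*(x*x+y*y)
    K=im["mtx"]; return np.array([K[0,0]*x*s+K[0,2],K[1,1]*y*s+K[1,2]])
def tri(a,ua,b,ub):
    A=[];y=[]
    for im,u in((a,ua),(b,ub)):
        d=ray(im,u); d/=np.linalg.norm(d); P=np.eye(3)-np.outer(d,d); A.append(P); y.append(P@im["origin"])
    A=np.vstack(A);y=np.hstack(y); x=np.linalg.lstsq(A,y,rcond=None)[0]; return x,np.linalg.norm(A@x-y)
def toTool(s,dxyz):
    return R.from_euler('xyz',s["eef_rot"],degrees=True).as_matrix().T@np.array(dxyz)
E
python3 - <<'E'
import cv2
a=cv2.imread("pics/side0.png")[90:330,180:400]; cv2.imwrite("pics/side0z.png",cv2.resize(a[:, :],None,fx=2.5,fy=2.5,interpolation=2))
a=cv2.imread("pics/scene0.png")[120:270,240:490]; cv2.imwrite("pics/scene0z.png",cv2.resize(a,None,fx=3.2,fy=3.2,interpolation=2))
E
```

```text
(no output)
```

View pics/side0z.png

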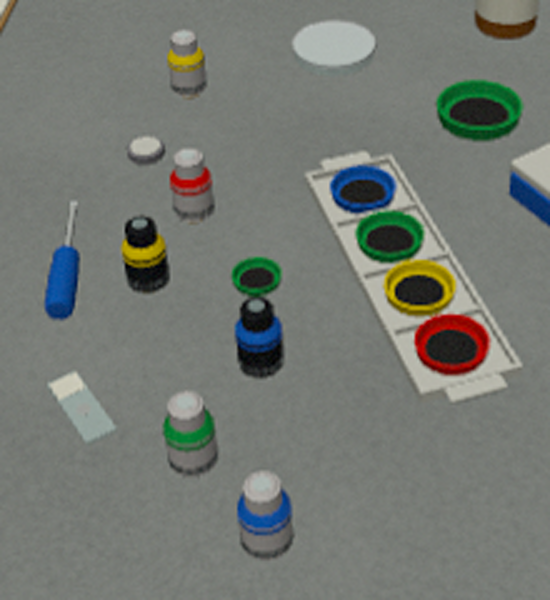

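View pics/scene0z.png

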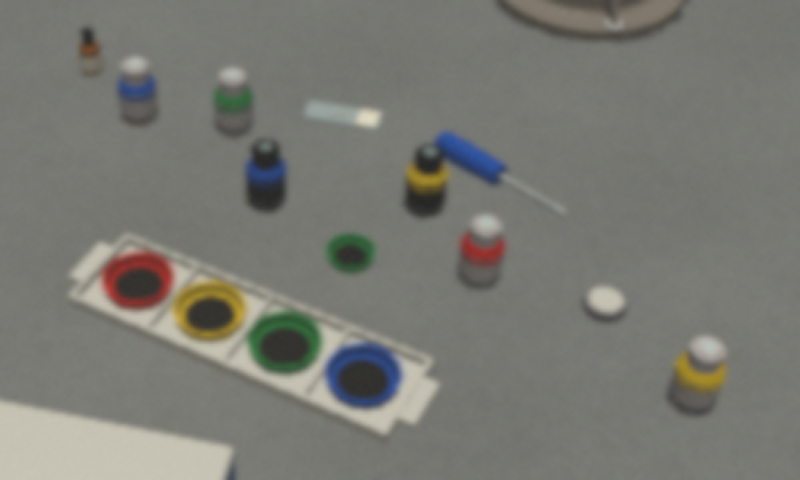

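Run:
```python
from plant import arm
from h import *
a=arm.get_image("side"); b=arm.get_image("scene")
pts={'yel':((253.2,104.4),(460.9,228.1)),'red':((255.2,152.4),(392.2,189.7)),'grn':((254.8,250.8),(312.8,143.1)),'blu':((284.8,284),(282.2,140.3)),'Kyel':((236,180.4),(374,167)),'Kblu':((282.8,212.8),(322.8,166))}
for k,(u,v) in pts.items():
    print(k,tri(a,u,b,v),onz(a,u,.07)[:2].round(4),onz(b,v,.07)[:2].round(4))
# cup pads: dark blobs in tray
hsv=cv2.cvtColor(a["pixels"],cv2.COLOR_RGB2HSV)
m=((hsv[...,2]<60)).astype(np.uint8)
n,l,st,c=cv2.connectedComponentsWithStats(m)
for i in range(1,n):
    if 60<st[i,4]<1500 and 300<c[i][0]<400 and 100<c[i][1]<260: print('pad',c[i].round(1),st[i,4],onz(a,c[i],.007).round(4), a["pixels"][int(c[i][1]),int(c[i][0])])
for nm,im in(("side",a),("scene",b)):
  hsv=cv2.cvtColor(im["pixels"],cv2.COLOR_RGB2HSV)
  for k,(lo,hi) in {'r':(0,5),'y':(20,32),'g':(55,75),'b':(100,120)}.items():
    h=hsv[...,0]; m=((hsv[...,1]>120)&(hsv[...,2]>60)&(h>=lo)&(h<=hi)).astype(np.uint8)
    cs,_=cv2.findContours(m,cv2.RETR_EXTERNAL,2)
    for q in cs:
      if len(q)>5 and cv2.contourArea(q)>80:
        e=cv2.fitEllipse(cv2.convexHull(q)); print(nm,k,np.round(e[0],1),np.round(e[1],1),onz(im,e[0],.017)[:2].round(4))
```

```text
yel (array([0.49766347, 0.35917977, 0.06700596]), np.float64(0.001498730614330634)) [0.4982 0.3528] [0.4992 0.36  ]
red (array([0.48151599, 0.15078544, 0.06650931]), np.float64(0.002410826867533179)) [0.4826 0.1442] [0.4828 0.1527]
grn (array([ 0.4502402 , -0.15308736,  0.06740541]), np.float64(0.0023043618102344997)) [ 0.4515 -0.1568] [ 0.4509 -0.1507]
blu (array([ 0.49427722, -0.24009848,  0.06534083]), np.float64(0.0013019353162744367)) [ 0.4948 -0.2444] [ 0.4977 -0.2355]
Kyel (array([0.43077677, 0.05919683, 0.0665737 ]), np.float64(0.0023652709382686863)) [0.4322 0.0533] [0.4322 0.0613]
Kblu (array([ 0.51614976, -0.06223917,  0.06598182]), np.float64(0.0013714020380500866)) [ 0.5165 -0.0673] [ 0.5188 -0.0592]
pad [371.2 134.4] 195 [0.7898 0.2431 0.007 ] [27 24 22]
pad [324.8 166.2] 127 [0.644  0.1379 0.007 ] [36 35 32]
pad [335.5 185.2] 153 [0.6542 0.0642 0.007 ] [32 29 28]
pad [347.2 205.8] 177 [ 0.6643 -0.0094  0.007 ] [27 31 28]
pad [360.1 228.4] 208 [ 0.6746 -0.0826  0.007 ] [29 29 30]
side r [360.2 227. ] [24.3 29.7] [ 0.6728 -0.0882]
side y [347.2 204.3] [22.8 28.5] [ 0.662
[... 317 characters left out ...]
 [285.  293.5] [19.9 21.2] [ 0.4949 -0.2244]
side b [476.3 239.5] [27.2 33.6] [ 0.895  -0.1723]
side b [282.8 222.3] [16.4 18.6] [ 0.5171 -0.0407]
side b [204.6 202.9] [12.9 31.5] [0.3567 0.0552]
side b [422.6 145.4] [ 82.6 153.4] [0.8989 0.156 ]
side b [324.6 165. ] [18.4 25.5] [0.6422 0.1303]
side b [154.4 -25.3] [ 36.4 225.2] [0.1696 1.6441]
scene r [471.2 364.4] [16.7 18.2] [0.7788 0.5217]
scene r [282.6 206.9] [16.6 21.3] [ 0.6781 -0.0787]
scene y [305.1 216.4] [17.5 21.7] [ 0.6675 -0.0058]
scene g [355.3 297.1] [33.3 36.6] [0.7933 0.2474]
scene b [353.2 236.7] [17.9 21.3] [0.6472 0.1402]
scene b [193.3 206.6] [17. 23.] [ 0.8296 -0.2782]
scene b [386.8 168.7] [ 6.9 23.9] [0.3594 0.0664]
```

```bash
cat >> h.py <<'E'
def plan(s,tgt,yaw,n):
    """n identical rows reaching tgt,yaw"""
    p=np.array(s["eef_pos"]); y0=s["eef_rot"][2]; dy=(yaw-y0+180)%360-180
    A=np.zeros((2,2))
    for k in range(n):
        y=np.radians(y0+dy*k/n); A+=np.array([[np.cos(y),np.sin(y)],[np.sin(y),-np.cos(y)]])
    d=np.array(tgt)-p; ab=np.linalg.solve(A,d[:2])
    print("row x%d:"%n,ab.round(5),round(-d[2]/n,5),"turn",round(-dy/n,3))
E
python3 - <<'E'
from plant import arm
from h import *
plan(arm.get_state(),[.495,-.24,.20],65,14)
E
```

```text
row x14: [ 0.03154 -0.00741] 0.0022 turn -3.084
```

Emit:
{"op": "apply_moves", "data": {
  "increments": [
    [0.0315, -0.0074, 0.002, -3.1],
    [0.0315, -0.0074, 0.002, -3.1],
    [0.0315, -0.0074, 0.002, -3.1],
    [0.0315, -0.0074, 0.002, -3.1],
    [0.0315, -0.0074, 0.002, -3.1],
    [0.0315, -0.0074, 0.002, -3.1],
    [0.0315, -0.0074, 0.002, -3.1]
  ],
  "fingers": 1
}}

```text
time_s: 1.12
eef_pos: [0.4039, -0.4443, 0.2172]
eef_rot: [180.0, 0.0, 43.7]
wrist_force: [-0.1, 0.2, 0.6]
opening: 0.0853
```

Emit:
{"op": "apply_moves", "data": {
  "increments": [
    [0.0315, -0.0074, 0.002, -3.1],
    [0.0315, -0.0074, 0.002, -3.1],
    [0.0315, -0.0074, 0.002, -3.1],
    [0.0315, -0.0074, 0.002, -3.1],
    [0.0315, -0.0074, 0.002, -3.1],
    [0.0315, -0.0074, 0.002, -3.1],
    [0.0315, -0.0074, 0.002, -3.1],
    [0, 0, 0, 0]
  ]
}}

```text
time_s: 2.12
eef_pos: [0.4952, -0.2361, 0.2033]
eef_rot: [-180.0, -0.1, 65.6]
wrist_force: [0.2, -0.8, -0.6]
opening: 0.0853
```

```bash
cat > look.py <<'E'
import sys
from plant import arm
from h import *
s=arm.get_state(); im=arm.get_image("wrist"); cv2.imwrite(f"pics/{sys.argv[1]}.png",im["pixels"][:,:,::-1])
import pickle; pickle.dump((s,im),open("last.pkl","wb"))
print(s["time_s"],s["eef_pos"].round(4),s["eef_rot"].round(2),s["wrist_force"].round(2),s["opening"],s["joints"].round(1))
E
python3 look.py w1
```

```text
2.125 [ 0.4952 -0.2361  0.2033] [-1.7998e+02 -7.0000e-02  6.5630e+01] [ 0.22 -0.83 -0.6 ] 0.08531403617650098 [ 35.   14.4 -16.5 103.6   4.5  62.6  -7.5]
```

View pics/w1.png

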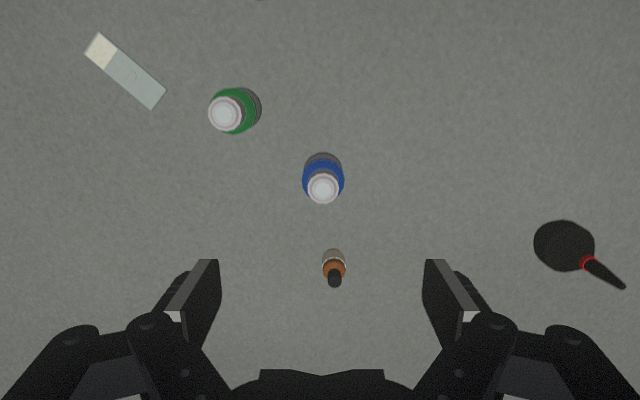

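The wrist view shows the silver objective with the blue ring (nose at 323,188) and the silver green one (225,113). The amber dropper bottle (334,270) isn't part of the job. The black-blue look-alike is out of view.

```bash
cat > tops.py <<'E'
import pickle
from h import *
s,im=pickle.load(open("last.pkl","rb"))
px=im["pixels"]; hsv=cv2.cvtColor(px,cv2.COLOR_RGB2HSV)
print("TCP axis px at z.07:",proj(im,[*s["eef_pos"][:2],.07]).round(1))
m=((hsv[...,1]<45)&(hsv[...,2]>165)).astype(np.uint8); m[255:]*=1
cs,_=cv2.findContours(m,cv2.RETR_EXTERNAL,2)
for q in cs:
    A=cv2.contourArea(q)
    if 250<A<6000:
        h=cv2.convexHull(q); (c,r)=cv2.minEnclosingCircle(h); e=cv2.fitEllipse(h)
        x,y=map(int,e[0]); 
        col=None
        ring=[]
        for t in range(0,360,5):
            u=int(x+1.35*r*np.cos(np.radians(t)));v=int(y+1.35*r*np.sin(np.radians(t)))
            if 0<=u<640 and 0<=v<400 and hsv[v,u,1]>110: ring.append(hsv[v,u,0])
        print("top",np.round(e[0],1),np.round(e[1],1),"hue",np.median(ring) if ring else None,"->",onz(im,e[0],.07)[:2].round(4))
E
python3 tops.py
```

```text
TCP axis px at z.07: [322.5 179.9]
top [322.6 189.1] [20.2 21.7] hue 111.0 -> [ 0.4921 -0.2433]
top [223.6 114.1] [21.9 23.6] hue None -> [ 0.4475 -0.1567]
top [101.1  51.6] [28.9 34.7] hue None -> [ 0.3868 -0.0789]
```

Run:
```python
from plant import arm
from h import *
plan(arm.get_state(),[.4925,-.2435,.10],65.6,4)
```

```text
row x4: [-1.35e-03  6.00e-05] 0.02583 turn -0.042
```

Emit:
{"op": "apply_moves", "data": {
  "increments": [
    [-0.0014, 0, 0.026, 0],
    [-0.0014, 0, 0.026, 0],
    [-0.0014, 0, 0.026, 0],
    [-0.0014, 0, 0.026, 0],
    [0, 0, 0, 0],
    [0, 0, 0, 0]
  ]
}}

```text
time_s: 2.92
eef_pos: [0.4923, -0.2462, 0.1002]
eef_rot: [179.9, 0.0, 65.2]
wrist_force: [0.4, -0.2, 1.2]
opening: 0.0851
```

```bash
python3 look.py w2; python3 tops.py
```

```text
2.925 [ 0.4923 -0.2462  0.1002] [1.7991e+02 2.0000e-02 6.5170e+01] [ 0.42 -0.2   1.24] 0.08510554809798285 [ 34.7  21.1 -15.4 109.3   7.2  50.4  -9.1]
TCP axis px at z.07: [322.5 232. ]
top [320.  225.7] [31.7 34.4] hue None -> [ 0.4926 -0.2424]
top [160.2 111. ] [35.6 40.4] hue 66.0 -> [ 0.4479 -0.1557]
top [73.1 26.6] [ 50.4 108.1] hue None -> [ 0.432  -0.1067]
```

View pics/w2.png

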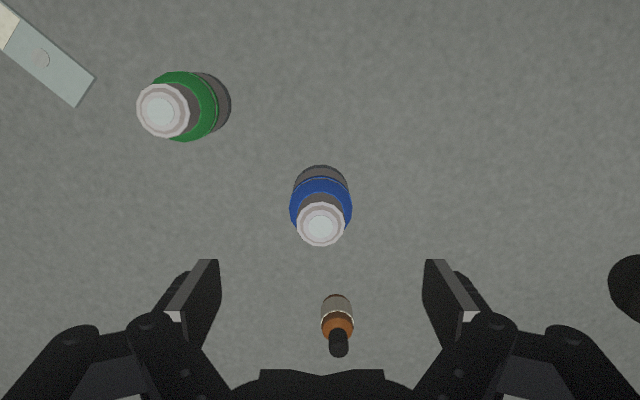

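Run:
```python
from plant import arm
from h import *
s=arm.get_state();print(s["time_s"],s["eef_pos"],s["joints"])
plan(s,[.4926,-.2425,.013],65.6,4)
```

```text
2.975 [ 0.49262073 -0.2461253   0.10057446] [ 34.71019857  21.09835272 -15.42398312 109.2451395    7.16745531
  50.43658979  -9.1047895 ]
row x4: [ 0.00082 -0.00038] 0.02189 turn -0.104
```

Emit:
{"op": "apply_moves", "data": {
  "increments": [
    [0.0009, -0.0004, 0.022, 0],
    [0.0009, -0.0004, 0.022, 0],
    [0.0009, -0.0004, 0.022, 0],
    [0.0009, -0.0004, 0.0215, 0],
    [0, 0, 0, 0],
    [0, 0, 0, 0]
  ]
}}

```text
time_s: 3.72
eef_pos: [0.493, -0.2421, 0.0132]
eef_rot: [179.8, 0.0, 65.2]
wrist_force: [0.4, -1.2, 0.8]
opening: 0.0856
```

```bash
python3 look.py w3; python3 tops.py
```

```text
3.725 [ 0.493  -0.2421  0.0132] [1.7985e+02 1.0000e-02 6.5210e+01] [ 0.38 -1.2   0.85] 0.08555522696430136 [ 33.   28.2 -14.  112.5  10.2  40.4 -12.1]
TCP axis px at z.07: [323.6 351.6]
top [323.3 344.2] [63.7 84.6] hue 110.0 -> [ 0.4941 -0.2395]
top [ 25.8 153.7] [ 85.6 111.1] hue 66.0 -> [ 0.4506 -0.1558]
```

View pics/w3.png

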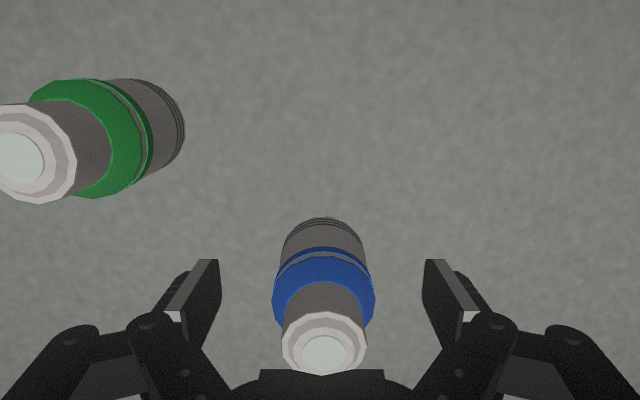

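Centred between the pads: the nose disc is at about (323,352) and the TCP axis at (324,352). Closing now.

Emit:
{"op": "apply_moves", "data": {
  "increments": [
    [0, 0, 0, 0],
    [0, 0, 0, 0],
    [0, 0, 0, 0],
    [0, 0, 0, 0],
    [0, 0, 0, 0],
    [0, 0, 0, 0],
    [0, 0, 0, 0],
    [0, 0, 0, 0]
  ],
  "fingers": 0
}}

```text
time_s: 4.78
eef_pos: [0.4924, -0.2417, 0.0125]
eef_rot: [179.9, 0.0, 65.2]
wrist_force: [0.1, -0.5, 5.6]
opening: 0.0366
```

```bash
python3 look.py w4
python3 - <<'E'
from plant import arm
from h import *
plan(arm.get_state(),[.648,.138,.14],98,10)
E
```

```text
4.775 [ 0.4924 -0.2417  0.0125] [1.7992e+02 1.0000e-02 6.5220e+01] [ 0.09 -0.55  5.62] 0.03657462796297052 [ 32.9  28.3 -14.  112.5  10.2  40.3 -12.1]
row x10: [0.04065 0.00882] -0.01275 turn -3.278
```

View pics/w4.png

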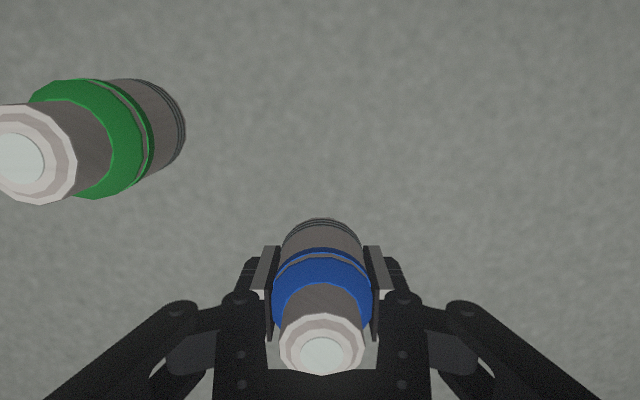

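Emit:
{"op": "apply_moves", "data": {
  "increments": [
    [0, 0, -0.015, 0],
    [0, 0, -0.03, 0],
    [0, 0, -0.03, 0],
    [0, 0, -0.03, 0],
    [0, 0, -0.03, 0],
    [0, 0, -0.012, 0],
    [0, 0, 0, 0]
  ]
}}

```text
time_s: 5.7
eef_pos: [0.4919, -0.2415, 0.1592]
eef_rot: [179.9, 0.0, 65.2]
wrist_force: [-0.7, 0.6, -1.4]
opening: 0.0363
```

```bash
python3 look.py w5
python3 - <<'E'
from plant import arm
from h import *
plan(arm.get_state(),[.648,.138,.16],98,12)
E
```

```text
5.7 [ 0.4919 -0.2415  0.1592] [1.7994e+02 1.0000e-02 6.5220e+01] [-0.67  0.62 -1.38] 0.03634112424733405 [ 35.2  16.9 -16.2 106.5   5.5  57.3  -8.1]
row x12: [0.03381 0.00762] -0.00015 turn -2.731
```

View pics/w5.png

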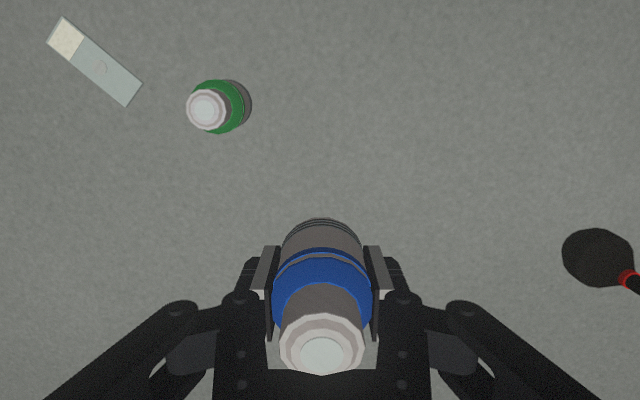

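Emit:
{"op": "apply_moves", "data": {
  "increments": [
    [0.034, 0.0076, 0, -2.75],
    [0.034, 0.0076, 0, -2.75],
    [0.034, 0.0076, 0, -2.75],
    [0.034, 0.0076, 0, -2.75],
    [0.034, 0.0076, 0, -2.75],
    [0.034, 0.0076, 0, -2.75],
    [0.034, 0.0076, 0, -2.75],
    [0.034, 0.0076, 0, -2.75]
  ]
}}

```text
time_s: 6.75
eef_pos: [0.62, 0.0046, 0.1566]
eef_rot: [-179.8, 0.0, 87.3]
wrist_force: [-0.7, -0.0, -0.8]
opening: 0.0364
```

Emit:
{"op": "apply_moves", "data": {
  "increments": [
    [0, 0, 0, -2.75],
    [0, 0, 0, -2.75],
    [0, 0, 0, -2.75],
    [0, 0, 0, -2.75],
    [0, 0, 0, 0],
    [0, 0, 0, 0]
  ]
}}

```text
time_s: 7.5
eef_pos: [0.6202, 0.0037, 0.1577]
eef_rot: [-179.9, -0.0, 98.2]
wrist_force: [-0.3, -0.2, -1.7]
opening: 0.0367
```

```bash
cat > cups.py <<'E'
import pickle
from h import *
s,im=pickle.load(open("last.pkl","rb"))
px=im["pixels"]; hsv=cv2.cvtColor(px,cv2.COLOR_RGB2HSV)
for k,(lo,hi) in {'r':(0,6),'r2':(170,180),'y':(18,34),'g':(55,75),'b':(100,122)}.items():
    h=hsv[...,0]; m=((hsv[...,1]>110)&(hsv[...,2]>40)&(h>=lo)&(h<=hi)).astype(np.uint8)
    cs,_=cv2.findContours(m,cv2.RETR_EXTERNAL,2)
    for q in cs:
      if cv2.contourArea(q)>600:
        hl=cv2.convexHull(q); e=cv2.fitEllipse(hl); C=onz(im,e[0],.017)
        x,y,w,hh=cv2.boundingRect(q)
        P=np.array([onz(im,p[0].astype(float),.017)[:2] for p in hl])
        # outer rim circle by linear lsq
        A=np.c_[2*P,np.ones(len(P))]; sol=np.linalg.lstsq(A,(P**2).sum(1),rcond=None)[0]
        print(k,np.round(e[0],1),np.round(e[1],1),"bbox",x,y,w,hh,"rimfit",sol[:2].round(4),"r",round(float(np.sqrt(sol[2]+sol[:2]@sol[:2])),4))
v=hsv[...,2]; m=(v<50).astype(np.uint8)
n,l,st,c=cv2.connectedComponentsWithStats(m)
for i in range(1,n):
    if 800<st[i,4]<12000 and st[i,0]>0 and st[i,1]>0:print("dark",c[i].round(1),st[i],onz(im,c[i],.007)[:2].round(4))
E
python3 look.py w6; python3 cups.py
```

```text
7.5 [0.6202 0.0037 0.1577] [-1.799e+02 -1.000e-02  9.819e+01] [-0.33 -0.23 -1.68] 0.036707252970166374 [ 16.5  25.3 -27.5  96.3  13.   61.6  -6.8]
y [369.9 198.4] [70.3 74.7] bbox 333 163 75 72 rimfit [ 0.6619 -0.0095] r 0.0317
y [68.  75.6] [54.6 66.3] bbox 44 48 56 57 rimfit [0.4128 0.0566] r 0.0228
g [214.6 114.1] [53.  57.4] bbox 188 87 55 56 rimfit [0.5271 0.0429] r 0.0217
g [374.1 110. ] [78.7 82.4] bbox 334 69 81 82 rimfit [0.6517 0.0633] r 0.0314
b [321.3 298.5] [103.6 104. ] bbox 271 247 102 82 rimfit [ 0.6344 -0.1118] r 0.051
b [182.8 246.5] [46.3 49.6] bbox 158 224 51 46 rimfit [ 0.5051 -0.0768] r 0.0222
b [565.7 179.8] [ 67. 237.] bbox 540 66 36 237 rimfit [0.8777 0.0432] r 0.1175
b [ 7.5 61. ] [ 26.2 117.8] bbox 0 10 20 100 rimfit [0.3437 0.064 ] r 0.0418
b [379.    7.4] [85.9 93.7] bbox 336 0 87 55 rimfit [0.6415 0.1363] r 0.0315
dark [51.2 75.4] [  22   54   55   43 1520] [0.3911 0.0546]
dark [176.  255.6] [153 239  42  39 822] [ 0.4946 -0.0933]
```

View pics/w6.png

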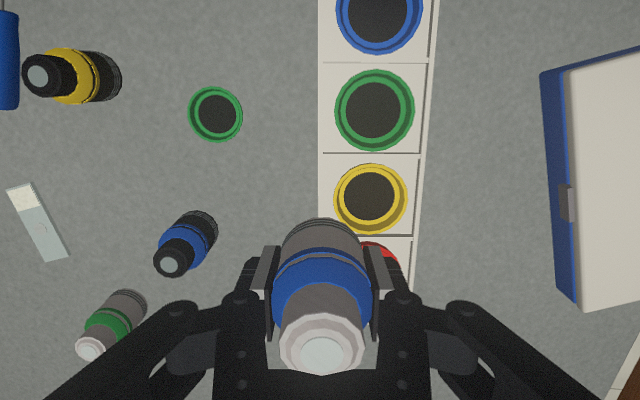

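Run:
```python
from plant import arm
from h import *
plan(arm.get_state(),[.642,.137,.15],98.2,6)
```

```text
row x6: [0.02148 0.00673] 0.00134 turn -0.001
```

Emit:
{"op": "apply_moves", "data": {
  "increments": [
    [0.0215, 0.0067, 0.001, 0],
    [0.0215, 0.0067, 0.001, 0],
    [0.0215, 0.0067, 0.001, 0],
    [0.0215, 0.0067, 0.001, 0],
    [0.0215, 0.0067, 0.001, 0],
    [0.0215, 0.0067, 0.001, 0],
    [0, 0, 0, 0],
    [0, 0, 0, 0]
  ]
}}

```text
time_s: 8.55
eef_pos: [0.6422, 0.1361, 0.1526]
eef_rot: [-180.0, 0.1, 98.2]
wrist_force: [0.2, 0.0, -0.9]
opening: 0.0365
```

```bash
python3 look.py w7; python3 cups.py
python3 - <<'E'
from plant import arm
from h import *
import cv2
plan(arm.get_state(),[.642,.137,.05],98.2,4)
im=arm.get_image("side"); cv2.imwrite("pics/s7.png",cv2.resize(im["pixels"][60:260,230:430,::-1],None,fx=3,fy=3))
E
```

```text
8.55 [0.6422 0.1361 0.1526] [-1.7997e+02  8.0000e-02  9.8190e+01] [ 0.22  0.04 -0.91] 0.03646498901364249 [  4.7  29.3 -28.5  91.3  15.2  63.3 -19.5]
r [105.2 141.7] [51.7 60.4] bbox 78 116 57 53 rimfit [0.4654 0.1424] r 0.0222
y [ 48.8 242.4] [46.4 54.6] bbox 22 219 55 48 rimfit [0.4101 0.0446] r 0.0234
g [182.  256.5] [44.  50.3] bbox 157 234 50 46 rimfit [0.528  0.0473] r 0.0222
g [533.7  67. ] [113.  133.6] bbox 472 5 123 125 rimfit [0.7864 0.2436] r 0.0454
b [321.2 298.4] [103.6 103.7] bbox 271 247 102 82 rimfit [0.6562 0.0241] r 0.0501
b [-264.4 -246.5] [ 369.1 1759.9] bbox 472 196 131 123 rimfit [0.8409 0.0905] r 0.0642
b [322.7 177.5] [74.1 76.9] bbox 284 141 78 74 rimfit [0.6415 0.1366] r 0.0315
dark [527.4  68.4] [ 486   28   80   83 4401] [0.7869 0.245 ]
dark [ 33.3 252.1] [   7  234   49   40 1130] [0.3855 0.0256]
row x4: [ 3.7e-04 -2.0e-05] 0.02566 turn -0.018
```

View pics/s7.png

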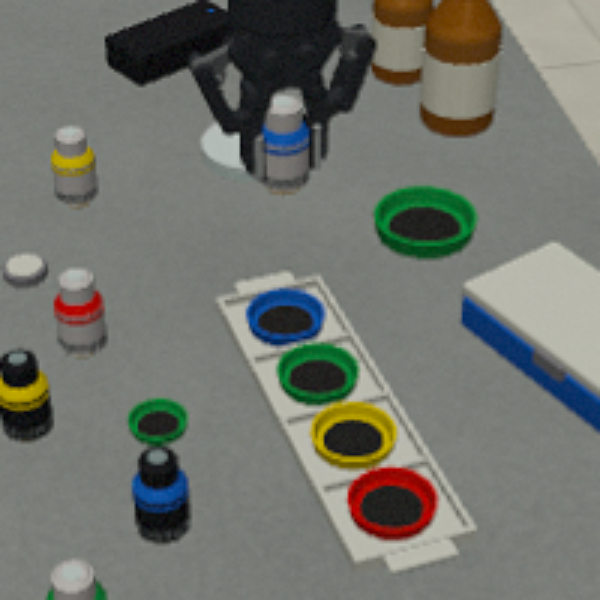

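Wrist view puts the blue cup at (323,178), giving (0.6415, 0.1366), so the held objective is over it. Lowering.

Emit:
{"op": "apply_moves", "data": {
  "increments": [
    [0, 0, 0.0255, 0],
    [0, 0, 0.0255, 0],
    [0, 0, 0.0255, 0],
    [0, 0, 0.0255, 0],
    [0, 0, 0.01, 0],
    [0, 0, 0.01, 0],
    [0, 0, 0.005, 0],
    [0, 0, 0, 0]
  ]
}}

```text
time_s: 9.65
eef_pos: [0.6423, 0.1371, 0.026]
eef_rot: [180.0, 0.0, 98.2]
wrist_force: [0.1, 0.4, -2.1]
opening: 0.0365
```

Emit:
{"op": "apply_moves", "data": {
  "increments": [
    [0, 0, 0.0015, 0],
    [0, 0, 0.0015, 0],
    [0, 0, 0, 0],
    [0, 0, 0, 0]
  ]
}}

```text
time_s: 10.15
eef_pos: [0.6422, 0.1371, 0.0229]
eef_rot: [180.0, 0.0, 98.2]
wrist_force: [0.8, 0.5, -0.9]
opening: 0.0367
```

Emit:
{"op": "apply_moves", "data": {
  "increments": [
    [0, 0, 0.001, 0],
    [0, 0, 0.001, 0],
    [0, 0, 0, 0],
    [0, 0, 0, 0]
  ]
}}

```text
time_s: 10.65
eef_pos: [0.6421, 0.1371, 0.0208]
eef_rot: [-180.0, 0.0, 98.2]
wrist_force: [0.5, -0.6, -0.8]
opening: 0.0365
```

Emit:
{"op": "apply_moves", "data": {
  "increments": [
    [0, 0, 0.001, 0],
    [0, 0, 0, 0],
    [0, 0, 0, 0]
  ]
}}

```text
time_s: 11.02
eef_pos: [0.6422, 0.1371, 0.0198]
eef_rot: [180.0, 0.0, 98.2]
wrist_force: [0.8, 0.0, -1.8]
opening: 0.0366
```

Emit:
{"op": "apply_moves", "data": {
  "increments": [
    [0, 0, 0.0007, 0],
    [0, 0, 0, 0],
    [0, 0, 0, 0]
  ]
}}

```text
time_s: 11.4
eef_pos: [0.6423, 0.1372, 0.0196]
eef_rot: [180.0, 0.0, 98.2]
wrist_force: [-1.9, -1.0, 4.1]
opening: 0.0372
```

Emit:
{"op": "apply_moves", "data": {
  "increments": [
    [0, 0, 0.0007, 0],
    [0, 0, 0, 0],
    [0, 0, 0, 0]
  ]
}}

```text
time_s: 11.78
eef_pos: [0.6423, 0.1371, 0.0196]
eef_rot: [180.0, 0.0, 98.2]
wrist_force: [-3.8, -1.3, 8.2]
opening: 0.0365
```

Contact at 8 N, so I'll release.

Emit:
{"op": "apply_moves", "data": {
  "increments": [
    [0, 0, 0, 0],
    [0, 0, 0, 0],
    [0, 0, 0, 0],
    [0, 0, 0, 0],
    [0, 0, 0, 0]
  ],
  "fingers": 0.8
}}

```text
time_s: 12.4
eef_pos: [0.6422, 0.1371, 0.0183]
eef_rot: [-180.0, 0.0, 98.2]
wrist_force: [-0.0, -0.2, -0.4]
opening: 0.0686
```

Emit:
{"op": "apply_moves", "data": {
  "increments": [
    [0, 0, -0.01, 0],
    [0, 0, -0.02, 0],
    [0, 0, -0.03, 0],
    [0, 0, -0.04, 0],
    [0, 0, -0.04, 0],
    [0, 0, 0, 0]
  ]
}}

```text
time_s: 13.15
eef_pos: [0.6451, 0.1385, 0.1645]
eef_rot: [179.4, -0.1, 98.2]
wrist_force: [-0.7, -0.1, -0.7]
opening: 0.0687
```

```bash
python3 look.py w8; python3 tops.py
python3 - <<'E'
from plant import arm
from h import *
plan(arm.get_state(),[.4475,-.1555,.16],75,12)
E
```

```text
13.15 [0.6451 0.1385 0.1645] [ 1.7943e+02 -5.0000e-02  9.8220e+01] [-0.74 -0.14 -0.68] 0.06874805886232421 [  4.8  28.7 -28.8  90.7  15.   63.9 -19.3]
TCP axis px at z.07: [322.2 195.5]
top [ 15.9 315.1] [20.5 29. ] hue None -> [0.4137 0.0026]
top [612.  348.5] [ 26.2 182.1] hue None -> [0.9102 0.0369]
top [ 86.6 148.6] [32.6 39.8] hue 1.0 -> [0.4807 0.1493]
top [76.5 -2.7] [30.7 36.3] hue None -> [0.4792 0.2429]
row x12: [-0.02528 -0.0154 ] 0.00016 turn 1.935
```

View pics/w8.png

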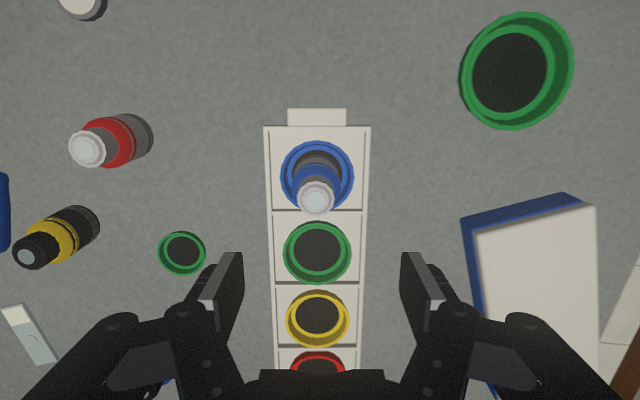

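The blue objective stands upright in the blue cup (nose 316,198). Next is the silver red one at (87,148) in the same view. The black yellow-band one is at (27,252) and stays.

Run:
```python
from plant import arm
from h import *
s=arm.get_state(); print(s["eef_pos"])
plan(s,[.4815,.149,.16],104,8)
```

```text
[0.64359912 0.13775894 0.16186681]
row x8: [ 0.00516 -0.01965] 0.00023 turn -0.722
```

Emit:
{"op": "apply_moves", "data": {
  "increments": [
    [0.0052, -0.0197, 0, -0.7],
    [0.0052, -0.0197, 0, -0.7],
    [0.0052, -0.0197, 0, -0.7],
    [0.0052, -0.0197, 0, -0.7],
    [0.0052, -0.0197, 0, -0.7],
    [0.0052, -0.0197, 0, -0.7],
    [0.0052, -0.0197, 0, -0.7],
    [0.0052, -0.0197, 0, -0.7]
  ],
  "fingers": 1
}}

```text
time_s: 14.2
eef_pos: [0.4782, 0.1486, 0.1578]
eef_rot: [-179.9, 0.0, 103.9]
wrist_force: [-0.4, 0.4, 0.3]
opening: 0.085
```

Emit:
{"op": "apply_moves", "data": {
  "increments": [
    [0, 0, 0.03, 0],
    [0, 0, 0.03, 0],
    [0, 0, 0, 0],
    [0, 0, 0, 0]
  ]
}}

```text
time_s: 14.7
eef_pos: [0.48, 0.1491, 0.099]
eef_rot: [180.0, -0.0, 103.8]
wrist_force: [0.8, -0.1, 1.3]
opening: 0.0854
```

```bash
python3 look.py w9; python3 tops.py
python3 - <<'E'
from plant import arm
from h import *
s=arm.get_state(); print(s["eef_pos"])
E
```

```text
14.7 [0.48   0.1491 0.099 ] [179.97  -0.   103.83] [ 0.8  -0.15  1.26] 0.08535053973858651 [  5.6  18.8 -32.6 115.2  13.2  49.5 -20.5]
TCP axis px at z.07: [324.2 234.3]
top [593.9 319.7] [25.5 34.8] hue None -> [0.6482 0.1333]
top [520.2 312.1] [20.7 73. ] hue 110.0 -> [0.6026 0.1282]
top [323.2 232.6] [43.5 47.7] hue 1.0 -> [0.4792 0.1499]
top [535.  241.9] [107.9 148. ] hue None -> [0.5918 0.1718]
top [302.5  22.9] [49.7 54.1] hue None -> [0.4459 0.2463]
[0.48038261 0.14919756 0.09940092]
```

View pics/w9.png

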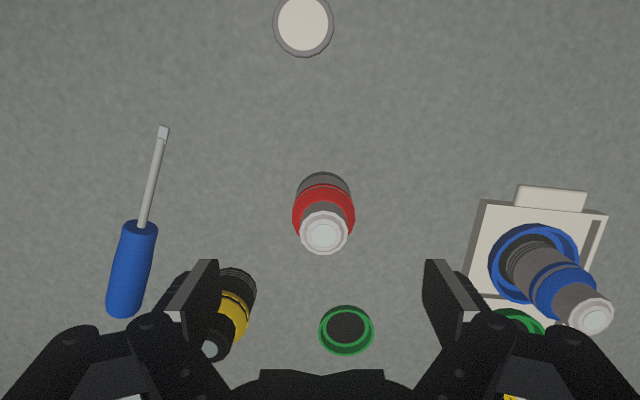

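Centred on the silver red one: its nose is at (323,233) and the TCP axis at (324,234).

Emit:
{"op": "apply_moves", "data": {
  "increments": [
    [0, 0, 0.022, 0],
    [0, 0, 0.022, 0],
    [0, 0, 0.022, 0],
    [0, 0, 0.0205, 0],
    [0, 0, 0, 0],
    [0, 0, 0, 0]
  ]
}}

```text
time_s: 15.5
eef_pos: [0.4808, 0.1493, 0.0131]
eef_rot: [179.9, -0.0, 103.8]
wrist_force: [0.3, -0.2, 0.7]
opening: 0.0856
```

Emit:
{"op": "apply_moves", "data": {
  "increments": [
    [0, 0, 0, 0],
    [0, 0, 0, 0],
    [0, 0, 0, 0],
    [0, 0, 0, 0],
    [0, 0, 0, 0],
    [0, 0, 0, 0],
    [0, 0, 0, 0],
    [0, 0, 0, 0]
  ],
  "fingers": 0
}}

```text
time_s: 16.5
eef_pos: [0.4802, 0.1489, 0.0126]
eef_rot: [179.9, 0.0, 103.8]
wrist_force: [-1.4, -1.3, 5.2]
opening: 0.0366
```

Emit:
{"op": "apply_moves", "data": {
  "increments": [
    [0, 0, -0.015, 0],
    [0, 0, -0.03, 0],
    [0, 0, -0.03, 0],
    [0, 0, -0.03, 0],
    [0, 0, -0.03, 0],
    [0, 0, -0.012, 0],
    [0, 0, 0, 0]
  ]
}}

```text
time_s: 17.38
eef_pos: [0.4798, 0.1488, 0.1594]
eef_rot: [179.9, 0.0, 103.8]
wrist_force: [0.2, 0.1, -1.7]
opening: 0.0363
```

```bash
python3 look.py w10
python3 - <<'E'
from plant import arm
from h import *
s=arm.get_state(); print(s["eef_pos"])
plan(s,[.6725,-.083,.16],98.2,10)
E
```

```text
17.375 [0.4798 0.1488 0.1594] [1.7993e+02 2.0000e-02 1.0381e+02] [ 0.18  0.1  -1.7 ] 0.036348203929707855 [  7.7  14.1 -34.3 112.    9.5  56.6 -17.2]
[0.47914804 0.14855292 0.15839131]
row x10: [-0.0265   0.01443] -0.00016 turn 0.562
```

View pics/w10.png

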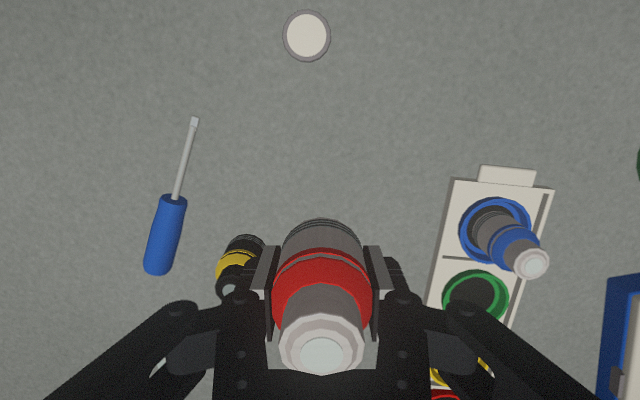

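Emit:
{"op": "apply_moves", "data": {
  "increments": [
    [-0.0265, 0.0144, 0, 0.56],
    [-0.0265, 0.0144, 0, 0.56],
    [-0.0265, 0.0144, 0, 0.56],
    [-0.0265, 0.0144, 0, 0.56],
    [-0.0265, 0.0144, 0, 0.56],
    [-0.0265, 0.0144, 0, 0.56],
    [-0.0265, 0.0144, 0, 0.56],
    [-0.0265, 0.0144, 0, 0.56]
  ]
}}

```text
time_s: 18.42
eef_pos: [0.6367, -0.0372, 0.158]
eef_rot: [-179.9, -0.0, 99.2]
wrist_force: [0.5, 1.0, -0.8]
opening: 0.0367
```

Emit:
{"op": "apply_moves", "data": {
  "increments": [
    [-0.0265, 0.0144, 0, 0.56],
    [-0.0265, 0.0144, 0, 0.56],
    [0, 0, 0, 0],
    [0, 0, 0, 0],
    [0, 0, 0, 0]
  ]
}}

```text
time_s: 19.05
eef_pos: [0.6723, -0.0816, 0.1587]
eef_rot: [-180.0, -0.0, 98.3]
wrist_force: [0.4, 0.5, -0.8]
opening: 0.0368
```

```bash
python3 look.py w11; python3 cups.py
python3 - <<'E'
from plant import arm
from h import *
s=arm.get_state(); print(s["eef_pos"])
plan(s,[.6722,-.083,.05],98.2,4)
E
```

```text
19.05 [ 0.6723 -0.0816  0.1587] [-1.7997e+02 -4.0000e-02  9.8310e+01] [ 0.36  0.52 -0.78] 0.036810753580091664 [ 20.8  30.5 -25.2  87.8  13.8  64.7   1.1]
r [321.1 298.6] [103.4 104.2] bbox 271 247 102 83 rimfit [ 0.687  -0.1978] r 0.0513
r [323.6 178.2] [72.8 75.4] bbox 286 142 76 73 rimfit [ 0.6726 -0.0829] r 0.0316
y [324.1  86.5] [81.8 84.9] bbox 283 44 83 86 rimfit [ 0.6622 -0.0099] r 0.0317
g [ 36.9 234.7] [38.1 50.9] bbox 14 212 46 45 rimfit [ 0.4244 -0.1718] r 0.0212
g [325.2 -13.6] [82.6 85.1] bbox 286 0 79 30 rimfit [0.6521 0.0621] r 0.0307
b [115.6 133.5] [51.3 59. ] bbox 90 108 55 53 rimfit [ 0.5004 -0.069 ] r 0.0222
b [531.4  77.3] [ 24.2 334.1] bbox 514 0 40 210 rimfit [ 0.7856 -0.0238] r 0.0893
dark [103.  136.9] [  76  119   50   40 1159] [ 0.4831 -0.0757]
[ 0.6723651  -0.0816378   0.15884223]
row x4: [-3.3e-04 -9.0e-05] 0.02721 turn 0.028
```

View pics/w11.png

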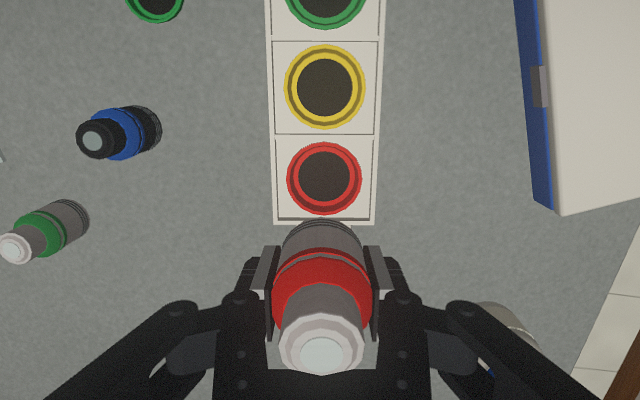

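The red cup is at (324,178), giving (0.6726, -0.0829). The TCP is within about 1.5 mm of that.

Emit:
{"op": "apply_moves", "data": {
  "increments": [
    [-0.0003, 0, 0.0272, 0],
    [-0.0003, 0, 0.0272, 0],
    [-0.0003, 0, 0.0272, 0],
    [-0.0003, 0, 0.0272, 0],
    [0, 0, 0.01, 0],
    [0, 0, 0.01, 0],
    [0, 0, 0.006, 0],
    [0, 0, 0, 0]
  ]
}}

```text
time_s: 20.1
eef_pos: [0.673, -0.0839, 0.0242]
eef_rot: [180.0, 0.0, 98.2]
wrist_force: [-0.1, 0.7, -1.0]
opening: 0.036
```

Emit:
{"op": "apply_moves", "data": {
  "increments": [
    [0, 0, 0.0012, 0],
    [0, 0, 0.0012, 0],
    [0, 0, 0.001, 0],
    [0, 0, 0, 0]
  ]
}}

```text
time_s: 20.6
eef_pos: [0.6728, -0.0839, 0.0207]
eef_rot: [-180.0, 0.0, 98.2]
wrist_force: [0.2, -0.2, -1.3]
opening: 0.0368
```

Emit:
{"op": "apply_moves", "data": {
  "increments": [
    [0, 0, 0.0006, 0],
    [0, 0, 0, 0],
    [0, 0, 0, 0]
  ]
}}

```text
time_s: 20.98
eef_pos: [0.6729, -0.0839, 0.0201]
eef_rot: [180.0, 0.0, 98.2]
wrist_force: [0.5, -0.2, -1.4]
opening: 0.0366
```

Emit:
{"op": "apply_moves", "data": {
  "increments": [
    [0, 0, 0.0006, 0],
    [0, 0, 0, 0],
    [0, 0, 0, 0]
  ]
}}

```text
time_s: 21.35
eef_pos: [0.673, -0.0839, 0.0197]
eef_rot: [180.0, 0.0, 98.2]
wrist_force: [-0.5, 0.6, 0.7]
opening: 0.0366
```

Emit:
{"op": "apply_moves", "data": {
  "increments": [
    [0, 0, 0.0005, 0],
    [0, 0, 0, 0],
    [0, 0, 0, 0]
  ]
}}

```text
time_s: 21.72
eef_pos: [0.673, -0.0839, 0.0197]
eef_rot: [180.0, 0.0, 98.2]
wrist_force: [-2.2, 0.4, 6.1]
opening: 0.0367
```

Contact at 6 N. Release and rise.

Emit:
{"op": "apply_moves", "data": {
  "increments": [
    [0, 0, 0, 0],
    [0, 0, 0, 0],
    [0, 0, 0, 0],
    [0, 0, 0, 0],
    [0, 0, 0, 0]
  ],
  "fingers": 0.8
}}

```text
time_s: 22.35
eef_pos: [0.6729, -0.0839, 0.0189]
eef_rot: [-180.0, 0.0, 98.2]
wrist_force: [0.5, 0.1, -0.2]
opening: 0.0685
```

Emit:
{"op": "apply_moves", "data": {
  "increments": [
    [0, 0, -0.01, 0],
    [0, 0, -0.02, 0],
    [0, 0, -0.03, 0],
    [0, 0, -0.04, 0],
    [0, 0, -0.04, 0],
    [0, 0, 0, 0]
  ]
}}

```text
time_s: 23.1
eef_pos: [0.6761, -0.0837, 0.1653]
eef_rot: [179.4, 0.1, 98.2]
wrist_force: [0.2, 0.2, -0.7]
opening: 0.0684
```

```bash
python3 look.py w12; python3 tops.py
python3 - <<'E'
from plant import arm
from h import *
s=arm.get_state(); print(s["eef_pos"])
plan(s,[.4478,-.1555,.16],78,10)
E
```

```text
23.1 [ 0.6761 -0.0837  0.1653] [1.7943e+02 1.4000e-01 9.8210e+01] [ 0.18  0.2  -0.72] 0.06841829089922653 [ 21.   30.2 -25.2  87.4  13.8  64.8   1.2]
TCP axis px at z.07: [322.2 194.8]
top [604.2 321.6] [56.2 83.3] hue 13.0 -> [ 0.9244 -0.1608]
top [ 12.8 242.9] [26.6 32.6] hue 67.0 -> [ 0.4503 -0.1544]
top [640.  243.2] [ 53.2 141.1] hue None -> [ 0.9236 -0.0882]
[ 0.67448828 -0.08378971  0.16265205]
row x10: [-0.00756 -0.02267] 0.00027 turn 2.022
```

View pics/w12.png

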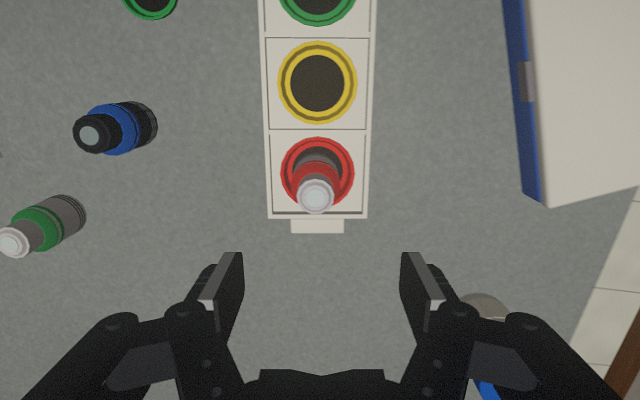

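Red is upright in the red cup (316,196). Next is the silver green one (13,243). The black one (88,134) has a blue band and stays.

Emit:
{"op": "apply_moves", "data": {
  "increments": [
    [-0.0076, -0.0227, 0, 2],
    [-0.0076, -0.0227, 0, 2],
    [-0.0076, -0.0227, 0, 2],
    [-0.0076, -0.0227, 0, 2],
    [-0.0076, -0.0227, 0, 2],
    [-0.0076, -0.0227, 0, 2],
    [-0.0076, -0.0227, 0, 2],
    [-0.0076, -0.0227, 0, 2]
  ],
  "fingers": 1
}}

```text
time_s: 24.15
eef_pos: [0.4916, -0.1484, 0.1584]
eef_rot: [-179.9, -0.0, 82.2]
wrist_force: [-0.8, 0.3, 0.8]
opening: 0.0855
```

Emit:
{"op": "apply_moves", "data": {
  "increments": [
    [-0.0076, -0.0227, 0, 2],
    [-0.0076, -0.0227, 0, 2],
    [0, 0, 0.03, 0],
    [0, 0, 0.03, 0],
    [0, 0, 0, 0],
    [0, 0, 0, 0]
  ]
}}

```text
time_s: 24.9
eef_pos: [0.4464, -0.1565, 0.0996]
eef_rot: [180.0, 0.0, 78.2]
wrist_force: [0.0, 0.5, 0.5]
opening: 0.0852
```

```bash
python3 look.py w13; python3 tops.py
python3 - <<'E'
from plant import arm
from h import *
s=arm.get_state(); print(s["eef_pos"])
E
```

```text
24.9 [ 0.4464 -0.1565  0.0996] [179.96   0.    78.23] [0.02 0.45 0.54] 0.0851992079585038 [ 32.9  14.6 -21.4 119.1   7.1  47.5  -4.4]
TCP axis px at z.07: [323.2 232.8]
top [325.3 231.5] [29.6 33.8] hue None -> [ 0.4477 -0.156 ]
top [152.6  80. ] [40.5 53.8] hue None -> [ 0.3839 -0.0638]
top [609.7  53.3] [ 57.9 114.3] hue None -> [ 0.5946 -0.095 ]
[ 0.44682297 -0.15659976  0.10001029]
```

View pics/w13.png

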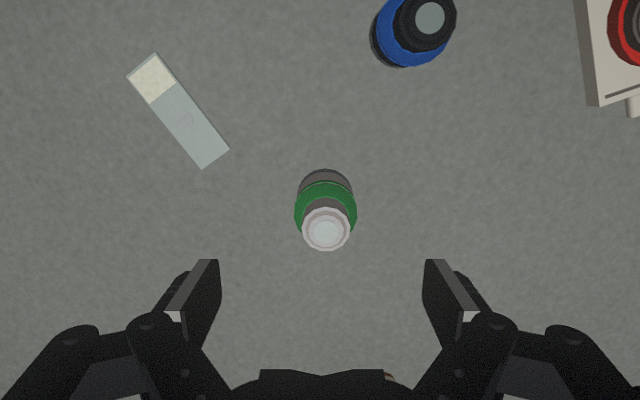

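Emit:
{"op": "apply_moves", "data": {
  "increments": [
    [0, 0.0002, 0.022, 0],
    [0, 0.0002, 0.022, 0],
    [0, 0.0002, 0.022, 0],
    [0, 0.0002, 0.021, 0],
    [0, 0, 0, 0],
    [0, 0, 0, 0]
  ]
}}

```text
time_s: 25.7
eef_pos: [0.4479, -0.1569, 0.0132]
eef_rot: [179.9, 0.0, 78.2]
wrist_force: [0.0, -0.2, 0.7]
opening: 0.0854
```

Emit:
{"op": "apply_moves", "data": {
  "increments": [
    [0, 0, 0, 0],
    [0, 0, 0, 0],
    [0, 0, 0, 0],
    [0, 0, 0, 0],
    [0, 0, 0, 0],
    [0, 0, 0, 0],
    [0, 0, 0, 0],
    [0, 0, 0, 0]
  ],
  "fingers": 0
}}

```text
time_s: 26.7
eef_pos: [0.4474, -0.1568, 0.0128]
eef_rot: [179.9, 0.0, 78.2]
wrist_force: [-1.2, 0.3, 6.6]
opening: 0.0366
```

Emit:
{"op": "apply_moves", "data": {
  "increments": [
    [0, 0, -0.015, 0],
    [0, 0, -0.03, 0],
    [0, 0, -0.03, 0],
    [0, 0, -0.03, 0],
    [0, 0, -0.03, 0],
    [0, 0, -0.012, 0],
    [0, 0, 0, 0]
  ]
}}

```text
time_s: 27.58
eef_pos: [0.447, -0.1567, 0.1595]
eef_rot: [179.9, 0.0, 78.2]
wrist_force: [-0.7, -0.4, -0.6]
opening: 0.0365
```

```bash
python3 look.py w14
python3 - <<'E'
from plant import arm
from h import *
s=arm.get_state(); print(s["eef_pos"])
plan(s,[.652,.0633,.16],98.2,12)
E
```

```text
27.575 [ 0.447  -0.1567  0.1595] [1.7992e+02 3.0000e-02 7.8220e+01] [-0.7  -0.36 -0.57] 0.03652020738456658 [ 34.3   9.8 -22.3 115.8   4.6  55.1  -2.1]
[ 0.4462769  -0.15651992  0.15860087]
row x12: [0.01918 0.01637] -0.00012 turn -1.665
```

View pics/w14.png

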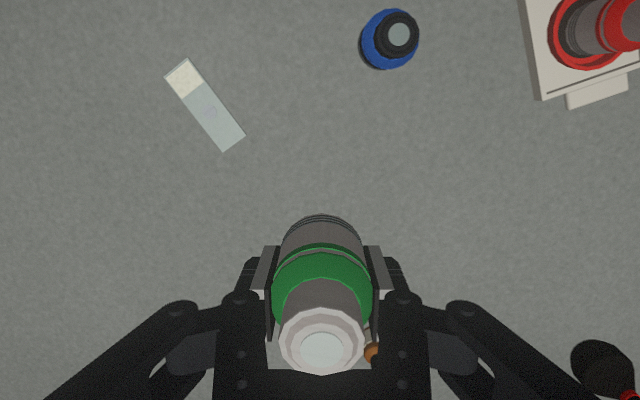

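Emit:
{"op": "apply_moves", "data": {
  "increments": [
    [0.0192, 0.0164, 0, -1.66],
    [0.0192, 0.0164, 0, -1.66],
    [0.0192, 0.0164, 0, -1.66],
    [0.0192, 0.0164, 0, -1.66],
    [0.0192, 0.0164, 0, -1.66],
    [0.0192, 0.0164, 0, -1.66],
    [0.0192, 0.0164, 0, -1.66],
    [0.0192, 0.0164, 0, -1.66]
  ]
}}

```text
time_s: 28.62
eef_pos: [0.594, -0.0166, 0.159]
eef_rot: [180.0, 0.0, 91.6]
wrist_force: [0.5, -0.0, -0.0]
opening: 0.0365
```

Emit:
{"op": "apply_moves", "data": {
  "increments": [
    [0.0192, 0.0164, 0, -1.66],
    [0.0192, 0.0164, 0, -1.66],
    [0.0192, 0.0164, 0, -1.66],
    [0.0192, 0.0164, 0, -1.66],
    [0, 0, 0, 0],
    [0, 0, 0, 0],
    [0, 0, 0, 0]
  ]
}}

```text
time_s: 29.5
eef_pos: [0.6527, 0.0618, 0.1589]
eef_rot: [-180.0, 0.1, 98.0]
wrist_force: [0.2, 0.0, -1.5]
opening: 0.0367
```

```bash
python3 look.py w15; python3 cups.py
python3 - <<'E'
from plant import arm
from h import *
s=arm.get_state(); print(s["eef_pos"])
plan(s,[.652,.0633,.05],98.2,4)
E
```

```text
29.5 [0.6527 0.0618 0.1589] [-1.7996e+02  7.0000e-02  9.8040e+01] [ 0.2   0.01 -1.53] 0.03670116808457352 [ 11.7  29.  -29.2  91.1  15.3  64.  -13.1]
y [ 32.2 149.8] [49.8 60.7] bbox 5 125 57 51 rimfit [0.4101 0.0516] r 0.0231
g [321.2 297.3] [ 90.6 103.7] bbox 271 252 102 72 rimfit [ 0.6674 -0.0562] r 0.0493
g [174.2 176.3] [48.2 53.9] bbox 148 152 53 50 rimfit [0.5281 0.0447] r 0.0219
g [322.6 174.3] [72.9 74.9] bbox 285 138 76 74 rimfit [0.6517 0.0635] r 0.0314
g [540.4  -4.6] [ 61.8 100.9] bbox 490 0 100 28 rimfit [0.7852 0.245 ] r 0.0469
b [145.2 296.7] [34.4 47. ] bbox 122 279 48 33 rimfit [ 0.5021 -0.079 ] r 0.0211
b [1743.7  628. ] [ 574.2 2755.2] bbox 481 109 138 227 rimfit [0.8622 0.0433] r 0.109
b [322.8  81.8] [81.5 85.3] bbox 282 39 82 86 rimfit [0.6415 0.1365] r 0.0315
dark [ 65.8 141.4] [ 37 122  49  47 897] [0.4312 0.06  ]
[0.65271966 0.06192931 0.15898029]
row x4: [ 0.00036 -0.00013] 0.02725 turn -0.039
```

View pics/w15.png

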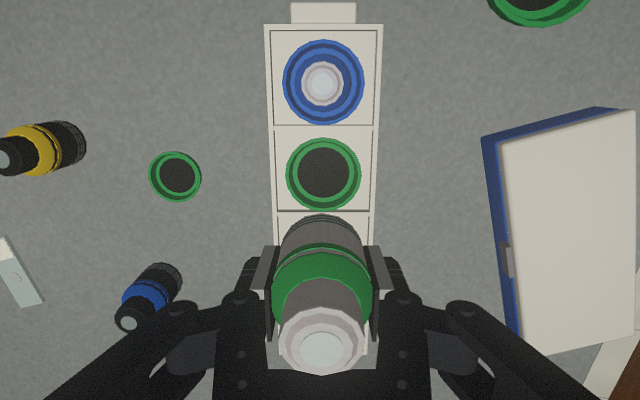

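Three green cups are in view: a small loose one at (175,176), r≈22 mm; a large one at (540,0), r≈47 mm; and the tray one at (323,174), r≈31.4 mm. The tray one fits the stated 65 mm outside diameter, and I'll confirm it in an enlarged crop.

```bash
python3 -c "
import cv2
a=cv2.imread('pics/w15.png')[20:230,130:400]; cv2.imwrite('pics/w15z.png',cv2.resize(a,None,fx=2.8,fy=2.8))"
```

```text
(no output)
```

View pics/w15z.png

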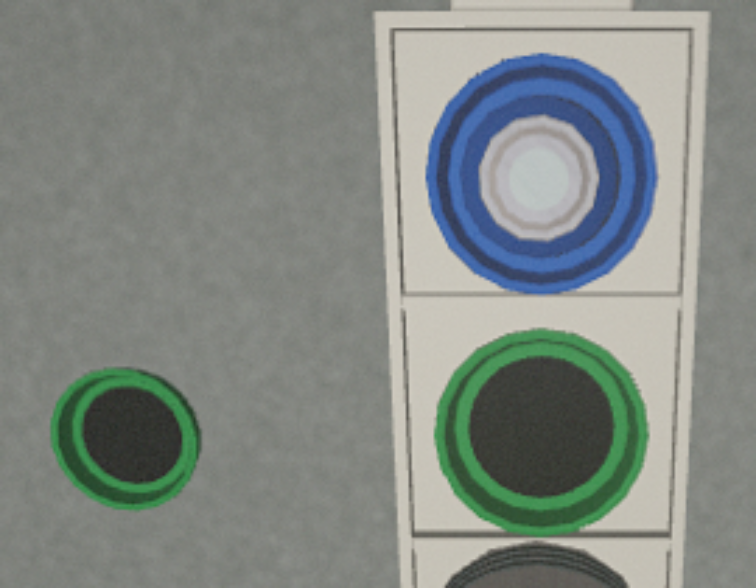

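The crop confirms the tray's green cup (540,430 in the crop), with the blue objective centred in the cup next to it.

Emit:
{"op": "apply_moves", "data": {
  "increments": [
    [0.0003, -0.0001, 0.0272, 0],
    [0.0003, -0.0001, 0.0272, 0],
    [0.0003, -0.0001, 0.0272, 0],
    [0.0003, -0.0001, 0.0272, 0],
    [0, 0, 0.01, 0],
    [0, 0, 0.01, 0],
    [0, 0, 0.006, 0],
    [0, 0, 0, 0]
  ]
}}

```text
time_s: 30.55
eef_pos: [0.6525, 0.0644, 0.0243]
eef_rot: [180.0, 0.0, 98.1]
wrist_force: [-0.0, -0.1, -0.6]
opening: 0.0365
```

Emit:
{"op": "apply_moves", "data": {
  "increments": [
    [0, 0, 0.0012, 0],
    [0, 0, 0.0012, 0],
    [0, 0, 0.001, 0],
    [0, 0, 0, 0]
  ]
}}

```text
time_s: 31.05
eef_pos: [0.6524, 0.0645, 0.0208]
eef_rot: [-180.0, 0.0, 98.1]
wrist_force: [0.2, 1.2, -1.5]
opening: 0.0364
```

Emit:
{"op": "apply_moves", "data": {
  "increments": [
    [0, 0, 0.0006, 0],
    [0, 0, 0, 0],
    [0, 0, 0, 0]
  ]
}}

```text
time_s: 31.42
eef_pos: [0.6524, 0.0645, 0.0202]
eef_rot: [180.0, 0.0, 98.1]
wrist_force: [0.5, 0.1, -0.3]
opening: 0.0369
```

Emit:
{"op": "apply_moves", "data": {
  "increments": [
    [0, 0, 0.0006, 0],
    [0, 0, 0, 0],
    [0, 0, 0, 0]
  ]
}}

```text
time_s: 31.8
eef_pos: [0.6525, 0.0645, 0.0199]
eef_rot: [180.0, 0.0, 98.1]
wrist_force: [-0.5, -0.2, 2.2]
opening: 0.0367
```

Emit:
{"op": "apply_moves", "data": {
  "increments": [
    [0, 0, 0.0003, 0],
    [0, 0, 0, 0],
    [0, 0, 0, 0]
  ]
}}

```text
time_s: 32.17
eef_pos: [0.6525, 0.0644, 0.0199]
eef_rot: [180.0, 0.0, 98.1]
wrist_force: [-2.2, -0.5, 4.9]
opening: 0.0359
```

Emit:
{"op": "apply_moves", "data": {
  "increments": [
    [0, 0, 0, 0],
    [0, 0, 0, 0],
    [0, 0, 0, 0],
    [0, 0, 0, 0],
    [0, 0, 0, 0]
  ],
  "fingers": 0.8
}}

```text
time_s: 32.8
eef_pos: [0.6524, 0.0645, 0.0192]
eef_rot: [-180.0, 0.0, 98.1]
wrist_force: [0.2, -0.1, 0.8]
opening: 0.0685
```

Emit:
{"op": "apply_moves", "data": {
  "increments": [
    [0, 0, -0.01, 0],
    [0, 0, -0.02, 0],
    [0, 0, -0.03, 0],
    [0, 0, -0.04, 0],
    [0, 0, -0.04, 0],
    [0, 0, 0, 0]
  ]
}}

```text
time_s: 33.55
eef_pos: [0.6555, 0.0655, 0.1654]
eef_rot: [179.4, 0.0, 98.1]
wrist_force: [-0.1, 0.7, 0.8]
opening: 0.0683
```

```bash
python3 look.py w16
python3 - <<'E'
from plant import arm
from h import *
s=arm.get_state(); print(s["eef_pos"])
plan(s,[.4965,.356,.16],120,12)
E
```

```text
33.55 [0.6555 0.0655 0.1654] [1.7943e+02 2.0000e-02 9.8140e+01] [-0.05  0.65  0.8 ] 0.06833316942164884 [ 11.7  28.7 -29.5  90.8  15.3  64.  -13.3]
[0.65391396 0.06492478 0.16275115]
row x12: [ 0.0273  -0.00493] 0.00023 turn -1.822
```

View pics/w16.png

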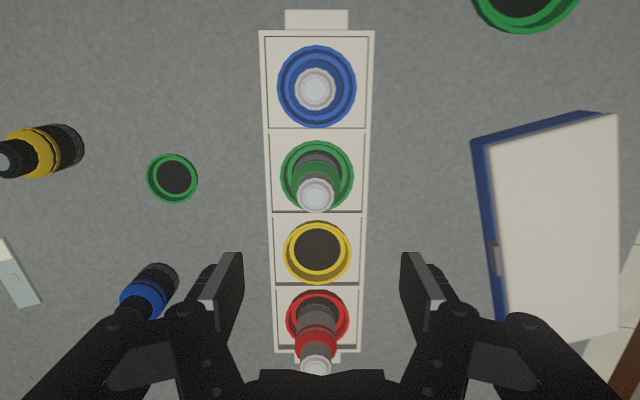

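Blue, green and red all stand in their cups. Next is the silver yellow one near (0.4965, 0.356).

Emit:
{"op": "apply_moves", "data": {
  "increments": [
    [0.0273, -0.005, 0, -1.8],
    [0.0273, -0.005, 0, -1.8],
    [0.0273, -0.005, 0, -1.8],
    [0.0273, -0.005, 0, -1.8],
    [0.0273, -0.005, 0, -1.8],
    [0.0273, -0.005, 0, -1.8],
    [0.0273, -0.005, 0, -1.8],
    [0.0273, -0.005, 0, -1.8]
  ],
  "fingers": 1
}}

```text
time_s: 34.6
eef_pos: [0.5585, 0.267, 0.1593]
eef_rot: [180.0, 0.0, 112.7]
wrist_force: [0.1, 0.6, 0.1]
opening: 0.0856
```

Emit:
{"op": "apply_moves", "data": {
  "increments": [
    [0.0273, -0.005, 0, -1.8],
    [0.0273, -0.005, 0, -1.8],
    [0.0273, -0.005, 0, -1.8],
    [0.0273, -0.005, 0, -1.8],
    [0, 0, 0, 0],
    [0, 0, 0, 0]
  ]
}}

```text
time_s: 35.35
eef_pos: [0.4953, 0.3551, 0.1591]
eef_rot: [-180.0, 0.1, 119.7]
wrist_force: [0.4, -0.8, 0.4]
opening: 0.0856
```

```bash
python3 look.py w17; python3 tops.py
python3 - <<'E'
from plant import arm
from h import *
s=arm.get_state(); print(s["eef_pos"])
E
```

```text
35.35 [0.4953 0.3551 0.1591] [-1.8000e+02  7.0000e-02  1.1972e+02] [ 0.36 -0.77  0.43] 0.08559006558660044 [-10.3  26.3 -38.9  97.6  18.3  62.6 -25.2]
TCP axis px at z.07: [324.  198.6]
top [216.4 241. ] [28.3 32.7] hue None -> [0.4436 0.2881]
top [325.8 195.3] [21.3 26.6] hue 24.0 -> [0.4951 0.3578]
[0.49569361 0.35457422 0.15906656]
```

View pics/w17.png

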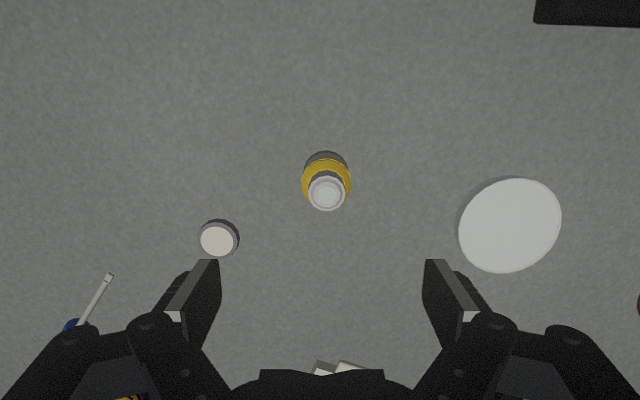

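Emit:
{"op": "apply_moves", "data": {
  "increments": [
    [0.0013, 0.0005, 0.03, 0],
    [0.0013, 0.0005, 0.03, 0],
    [0, 0, 0, 0],
    [0, 0, 0, 0]
  ]
}}

```text
time_s: 35.9
eef_pos: [0.4955, 0.3583, 0.1002]
eef_rot: [179.9, 0.0, 119.7]
wrist_force: [1.0, 0.2, -0.3]
opening: 0.0855
```

```bash
python3 look.py w18; python3 tops.py
```

```text
35.9 [0.4955 0.3583 0.1002] [179.92   0.   119.67] [ 0.96  0.23 -0.33] 0.08547047835188444 [-11.9  30.1 -37.3 100.3  21.4  56.7 -27.8]
TCP axis px at z.07: [324.5 234.1]
top [324.2 233.6] [28.7 33.8] hue None -> [0.4952 0.3585]
```

View pics/w18.png

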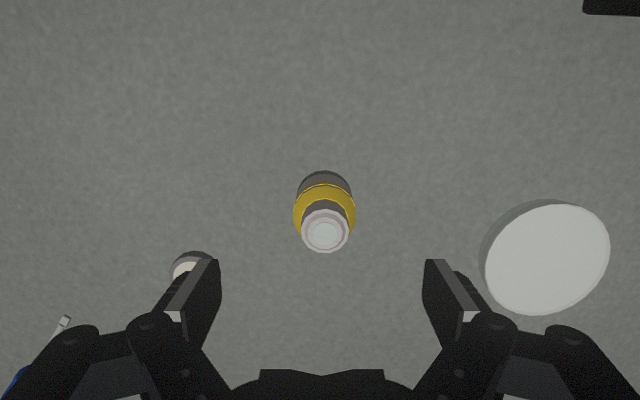

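Centred on the silver-nosed yellow objective at (324,234), matching the TCP axis.

Emit:
{"op": "apply_moves", "data": {
  "increments": [
    [0, 0, 0.022, 0],
    [0, 0, 0.022, 0],
    [0, 0, 0.022, 0],
    [0, 0, 0.0212, 0],
    [0, 0, 0, 0],
    [0, 0, 0, 0]
  ]
}}

```text
time_s: 36.7
eef_pos: [0.4946, 0.3589, 0.0122]
eef_rot: [180.0, -0.0, 119.8]
wrist_force: [1.2, 0.3, -0.3]
opening: 0.0856
```

Emit:
{"op": "apply_moves", "data": {
  "increments": [
    [0, 0, 0, 0],
    [0, 0, 0, 0],
    [0, 0, 0, 0],
    [0, 0, 0, 0],
    [0, 0, 0, 0],
    [0, 0, 0, 0],
    [0, 0, 0, 0],
    [0, 0, 0, 0]
  ],
  "fingers": 0
}}

```text
time_s: 37.7
eef_pos: [0.4951, 0.3589, 0.013]
eef_rot: [179.9, 0.0, 119.7]
wrist_force: [0.2, -0.4, 6.3]
opening: 0.0366
```

Emit:
{"op": "apply_moves", "data": {
  "increments": [
    [0, 0, -0.015, 0],
    [0, 0, -0.03, 0],
    [0, 0, -0.03, 0],
    [0, 0, -0.03, 0],
    [0, 0, -0.03, 0],
    [0, 0, -0.012, 0],
    [0, 0, 0, 0]
  ]
}}

```text
time_s: 38.58
eef_pos: [0.4945, 0.3584, 0.1595]
eef_rot: [180.0, 0.0, 119.7]
wrist_force: [0.6, 0.7, -2.4]
opening: 0.0371
```

```bash
python3 look.py w19
python3 - <<'E'
from plant import arm
from h import *
s=arm.get_state(); print(s["eef_pos"])
plan(s,[.662,-.0097,.16],98.2,15)
E
```

```text
38.575 [0.4945 0.3584 0.1595] [1.7996e+02 1.0000e-02 1.1974e+02] [ 0.63  0.69 -2.39] 0.03707766265725023 [-10.5  26.4 -39.1  97.5  18.5  62.7 -25.5]
[0.49399343 0.35787187 0.15835139]
row x15: [-0.027   0.0023] -0.00011 turn 1.436
```

View pics/w19.png

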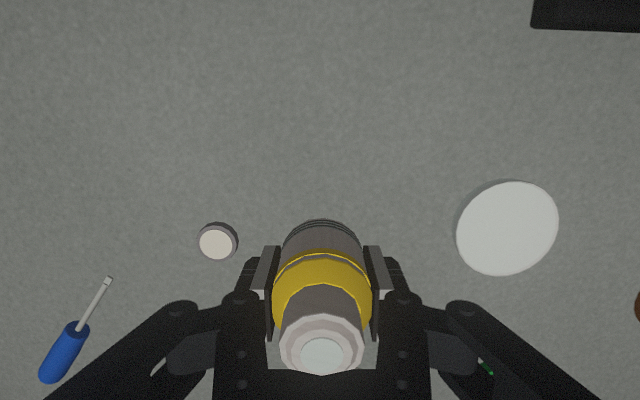

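Emit:
{"op": "apply_moves", "data": {
  "increments": [
    [-0.027, 0.0023, 0, 1.44],
    [-0.027, 0.0023, 0, 1.44],
    [-0.027, 0.0023, 0, 1.44],
    [-0.027, 0.0023, 0, 1.44],
    [-0.027, 0.0023, 0, 1.44],
    [-0.027, 0.0023, 0, 1.44],
    [-0.027, 0.0023, 0, 1.44],
    [-0.027, 0.0023, 0, 1.44]
  ]
}}

```text
time_s: 39.62
eef_pos: [0.6019, 0.1685, 0.1591]
eef_rot: [180.0, 0.0, 108.1]
wrist_force: [0.6, 0.6, -0.8]
opening: 0.0365
```

Emit:
{"op": "apply_moves", "data": {
  "increments": [
    [-0.027, 0.0023, 0, 1.44],
    [-0.027, 0.0023, 0, 1.44],
    [-0.027, 0.0023, 0, 1.44],
    [-0.027, 0.0023, 0, 1.44],
    [-0.027, 0.0023, 0, 1.44],
    [-0.027, 0.0023, 0, 1.44],
    [-0.027, 0.0023, 0, 1.44],
    [0, 0, 0, 0]
  ]
}}

```text
time_s: 40.62
eef_pos: [0.6627, -0.0138, 0.1587]
eef_rot: [-180.0, 0.1, 97.8]
wrist_force: [0.3, 0.7, -1.2]
opening: 0.0364
```

Emit:
{"op": "apply_moves", "data": {
  "increments": [
    [0, 0, 0, 0],
    [0, 0, 0, 0]
  ]
}}

```text
time_s: 40.88
eef_pos: [0.662, -0.0073, 0.1592]
eef_rot: [180.0, -0.1, 98.3]
wrist_force: [-0.5, 0.1, -1.6]
opening: 0.0365
```

```bash
python3 look.py w20; python3 cups.py
python3 - <<'E'
from plant import arm
from h import *
s=arm.get_state(); print(s["eef_pos"])
plan(s,[.6621,-.0097,.05],98.2,4)
E
```

```text
40.875 [ 0.662  -0.0073  0.1592] [ 1.7999e+02 -5.0000e-02  9.8280e+01] [-0.53  0.09 -1.61] 0.03649952225299334 [ 17.3  29.5 -28.6  90.1  15.1  64.2  -6.5]
y [321.3 299.3] [103.4 104.5] bbox 271 248 102 83 rimfit [ 0.677  -0.1243] r 0.0512
y [323.4 179.2] [72.8 75.2] bbox 286 143 76 74 rimfit [ 0.6623 -0.0097] r 0.0317
y [10.4 51.4] [54.3 67.9] bbox 0 22 43 59 rimfit [0.411  0.0575] r 0.0218
g [164.3  92.7] [53.3 60. ] bbox 137 64 56 58 rimfit [0.5284 0.0426] r 0.0219
g [323.6  87.9] [80.7 83.9] bbox 283 46 82 85 rimfit [0.6518 0.0633] r 0.0314
b [131.8 226.5] [46.4 52. ] bbox 106 203 53 48 rimfit [ 0.5014 -0.0758] r 0.0224
b [516.4 161.4] [ 45.8 241.8] bbox 493 45 42 242 rimfit [0.8841 0.0467] r 0.122
b [323.9 -13.7] [84.2 88.8] bbox 284 0 81 32 rimfit [0.6416 0.1353] r 0.0309
dark [50.  54.4] [  23   26   48   54 1182] [0.4324 0.0593]
dark [121.5 234.7] [ 98 218  45  39 953] [ 0.4856 -0.0909]
[ 0.66198097 -0.00749738  0.15922559]
row x4: [-5.5e-04 -5.0e-05] 0.02731 turn 0.019
```

View pics/w20.png

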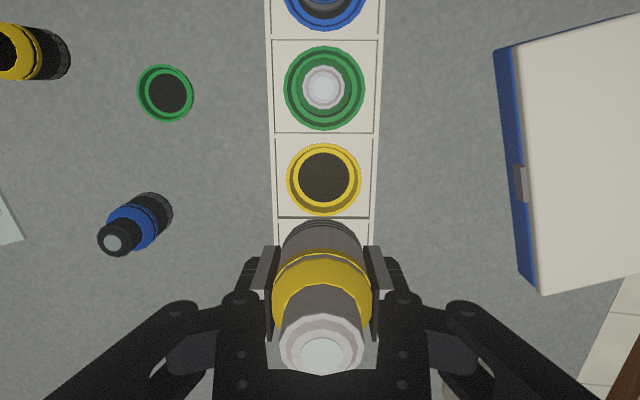

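Emit:
{"op": "apply_moves", "data": {
  "increments": [
    [0, 0, 0, 0],
    [0, 0, 0, 0],
    [0, 0, 0, 0]
  ]
}}

```text
time_s: 41.3
eef_pos: [0.6622, -0.0091, 0.1591]
eef_rot: [180.0, 0.0, 98.2]
wrist_force: [-0.7, -0.5, -1.7]
opening: 0.0365
```

Settled within 1 mm of the yellow cup centre at (0.6623, -0.0097). Lowering.

Emit:
{"op": "apply_moves", "data": {
  "increments": [
    [0, 0, 0.0272, 0],
    [0, 0, 0.0272, 0],
    [0, 0, 0.0272, 0],
    [0, 0, 0.0272, 0],
    [0, 0, 0.01, 0],
    [0, 0, 0.01, 0],
    [0, 0, 0.006, 0],
    [0, 0, 0, 0]
  ]
}}

```text
time_s: 42.3
eef_pos: [0.6623, -0.0092, 0.0244]
eef_rot: [180.0, 0.0, 98.1]
wrist_force: [-0.1, 0.8, -0.5]
opening: 0.0367
```

Emit:
{"op": "apply_moves", "data": {
  "increments": [
    [0, 0, 0.0012, 0],
    [0, 0, 0.0012, 0],
    [0, 0, 0.001, 0],
    [0, 0, 0, 0]
  ]
}}

```text
time_s: 42.8
eef_pos: [0.6622, -0.0092, 0.0209]
eef_rot: [-180.0, 0.0, 98.1]
wrist_force: [-0.3, -0.6, -1.2]
opening: 0.0367
```

Emit:
{"op": "apply_moves", "data": {
  "increments": [
    [0, 0, 0.0006, 0],
    [0, 0, 0, 0],
    [0, 0, 0, 0]
  ]
}}

```text
time_s: 43.18
eef_pos: [0.6622, -0.0092, 0.0203]
eef_rot: [180.0, 0.0, 98.1]
wrist_force: [0.0, 0.5, -1.4]
opening: 0.0364
```

Emit:
{"op": "apply_moves", "data": {
  "increments": [
    [0, 0, 0.0005, 0],
    [0, 0, 0, 0],
    [0, 0, 0, 0]
  ]
}}

```text
time_s: 43.55
eef_pos: [0.6623, -0.0092, 0.0201]
eef_rot: [180.0, 0.0, 98.1]
wrist_force: [-0.8, -0.4, 0.9]
opening: 0.0364
```

Emit:
{"op": "apply_moves", "data": {
  "increments": [
    [0, 0, 0.0005, 0],
    [0, 0, 0, 0],
    [0, 0, 0, 0]
  ]
}}

```text
time_s: 43.92
eef_pos: [0.6623, -0.0092, 0.02]
eef_rot: [180.0, 0.0, 98.1]
wrist_force: [-1.9, 0.1, 4.7]
opening: 0.0363
```

Emit:
{"op": "apply_moves", "data": {
  "increments": [
    [0, 0, 0, 0],
    [0, 0, 0, 0],
    [0, 0, 0, 0],
    [0, 0, 0, 0],
    [0, 0, 0, 0]
  ],
  "fingers": 0.8
}}

```text
time_s: 44.55
eef_pos: [0.6622, -0.0092, 0.0193]
eef_rot: [180.0, 0.0, 98.1]
wrist_force: [-0.7, -0.1, 0.5]
opening: 0.0684
```

Emit:
{"op": "apply_moves", "data": {
  "increments": [
    [0, 0, -0.01, 0],
    [0, 0, -0.02, 0],
    [0, 0, -0.03, 0],
    [0, 0, -0.04, 0],
    [0, 0, -0.04, 0],
    [0, 0, -0.03, 0],
    [0, 0, -0.02, 0],
    [0, 0, 0, 0]
  ]
}}

```text
time_s: 45.55
eef_pos: [0.6632, -0.0089, 0.2116]
eef_rot: [179.8, 0.0, 98.1]
wrist_force: [-0.3, -0.4, -0.8]
opening: 0.0679
```

Emit:
{"op": "apply_moves", "data": {
  "increments": [
    [-0.02, -0.02, 0, 0],
    [-0.02, -0.03, 0, 0],
    [-0.02, -0.03, 0, 0],
    [-0.02, -0.03, 0, 0],
    [-0.02, -0.02, 0, 0],
    [-0.01, -0.01, 0, 0],
    [0, 0, 0, 0],
    [0, 0, 0, 0]
  ]
}}

```text
time_s: 46.55
eef_pos: [0.5399, -0.1364, 0.2091]
eef_rot: [180.0, -0.1, 98.2]
wrist_force: [0.6, 0.6, -0.1]
opening: 0.0685
```

```bash
python3 look.py w21
python3 - <<'E'
from plant import arm
from h import *
a=arm.get_image("side")
cv2.imwrite("pics/s21.png",cv2.resize(a["pixels"][90:290,200:420,::-1],None,fx=2.8,fy=2.8))
for n,p in dict(r=(.6726,-.0829),y=(.6623,-.0097),g=(.6518,.0634),b=(.6415,.1366)).items(): print(n,(proj(a,[*p,.077])-[200,90])*2.8)
E
```

```text
46.55 [ 0.5399 -0.1364  0.2091] [ 1.7997e+02 -6.0000e-02  9.8250e+01] [ 0.57  0.59 -0.06] 0.06849394603122991 [ 33.2  16.  -28.2 101.9   8.3  64.1  10.6]
r [449.73545354 319.98647716]
y [411.88212471 257.31377791]
g [377.33358439 200.60799563]
b [346.08107333 148.88385342]
```

View pics/w21.png

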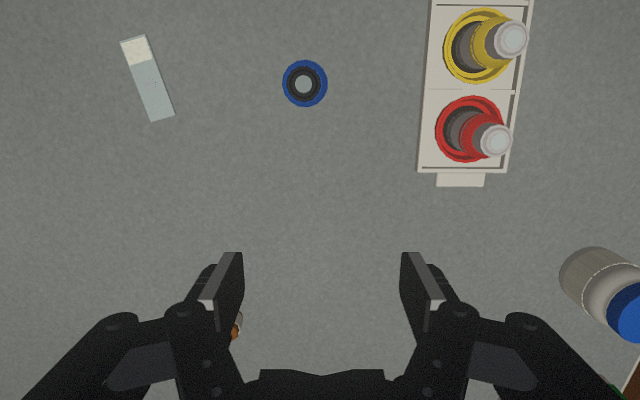

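View pics/s21.png

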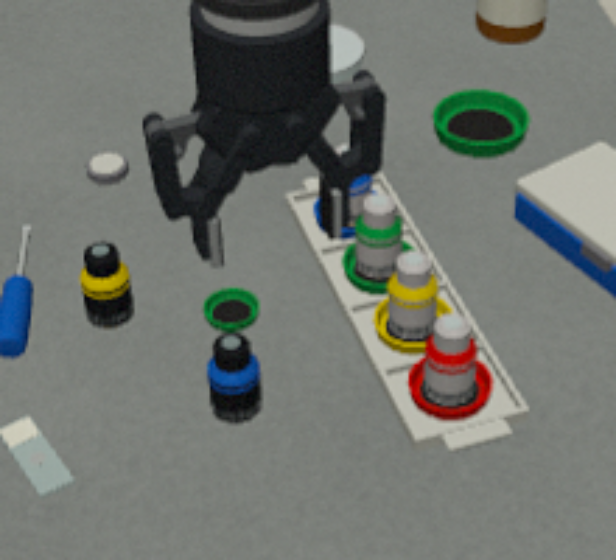

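Run:
```python
from plant import arm
from h import *
a=arm.get_image("scene")
cv2.imwrite("pics/c21.png",cv2.resize(a["pixels"][120:270,240:490,::-1],None,fx=3.2,fy=3.2))
```

```text
(no output)
```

View pics/c21.png

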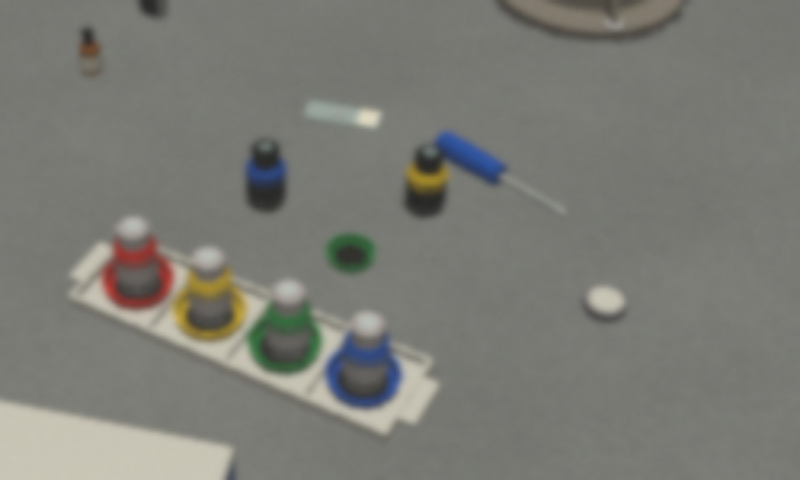

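All four silver objectives stand upright in matching cups (crop pixels: red 135,265; yellow 208,290; green 285,325; blue 365,360). The black ones are unmoved at (265,175) and (427,180), and the arm is clear. Handing in.

```bash
python3 -c "
from plant import arm
print(arm.close_job())"
```

```text
the job is handed in; nothing more can be done
None
```

All four silver objectives (blue, red, green, yellow) are in the cups of their colour in the tray, standing lens up. I handed the job in after about 47 s on the robot's clock, against the 112 s limit.

- **Setting down:** I lowered each one in small steps until the wrist force read about 5–8 N of floor contact. Only then did I release it, and nothing was dropped.
- **Cup choice:** the tray's green cup measured about 31 mm in radius, which matches the 65 mm outside diameter. The two loose green cups measured about 22 mm and 47 mm, so I left them alone.
- **Last checks:** the final scene view shows all four upright in the right cups, both black objectives where they started, and the arm clear of everything. In the final side view the gripper partly hid the blue one; the scene view shows it standing.
- **Disagreement:** the side and scene cameras differed by 6–9 mm in y on the objectives' first positions. I centred every grasp and placing with the wrist camera instead, which agreed with the TCP to about 1–2 mm before each objective was gripped.

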